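# Set and lock a depth gauge in a mortise

### The job

Stand the depth gauge flat on the clamped beam with its probe over the mortise, push the probe down gently until it bears on the bottom of the mortise, then press the red lock lever fully down so the slide keeps that depth. Leave the gauge standing there, locked, with the probe still on the bottom, and do not disturb the other things on the bench.

Things in the scene. Friction and masses are not known exactly. Their poses are not given: they have to be found in the camera images.
- beam: The pale wooden beam fixed on the bench, 220 mm long (its x axis), 70 mm wide (y), 60 mm high, with a dark wooden stop block (35 mm high) at each end; origin at the centre of its underside. It does not move.
- mortise (a point): Centre of the mortise's mouth, level with the beam's top face; axes as the beam's. The mortise is a blind slot 60 mm long (along the beam's x) by 24 mm wide (y) with vertical walls and a flat wooden bottom; its depth is not known: somewhere from 22 to 42 mm. The bottom is rigid.
- gauge_base (a point): Loose depth gauge (0.3 to 0.45 kg in all), standing on the bench at the start: centre of the underside of its aluminium bridge, a flat bar 150 mm long (x), 40 mm wide (y), 16 mm thick (z up). The probe passes vertically through its centre; the lock lever is on its +x half. The bridge is to lie along the beam over the mortise, either way round, with its underside on the beam's top face; the probe must clear the mortise's walls.
- probe_head (a point): Centre of the probe's black square head, 20 x 20 x 24 mm, faces along the gauge's x and y: the place to grip, best with the fingers closing along the gauge's y. It is 85 mm above the bridge's underside when the probe is up and sinks with the probe. Below it is a steel bar 8 x 8 mm. The whole gauge can be lifted by the head: the bridge then hangs on the probe's upper stop.
- probe_tip (a point): Centre of the probe's flat lower end, 8 x 8 mm; 1 mm above the bridge's underside when the probe is up. It must not be pressed on the mortise's bottom with more than 20 N.
- probe (a joint): How far the probe has been pushed down through the bridge, m: 0 up (as at the start), at most 0.046. It slides with about 3.5 N of friction and stays where it is left.
- lock (a joint): Lock lever angle, rad: 0 raised (0.8 rad above level), 0.8 fully down (level, locked); it starts between 0 and 0.15 and stays where it is left. Fully down it clamps a shoe on the probe. Pressed 38 mm from the hinge it takes 3 to 6 N to move, more as the shoe bites near the end; it stops hard when level.
- lock_tip (a point): Outer end of the red lock lever, 60 mm long, 6 mm thick, with a thumb pad 24 mm wide over its outer 22 mm. Its hinge axis is parallel to the gauge's y, 20 mm along the gauge's x from the probe's axis and 24 mm above the bridge's underside; from there the lever rises outwards along the gauge's +x. A straight downward push 38 mm from the hinge (58 mm from the probe's axis) stays on it all the way down.
- mallet: Hammer-shaped mallet lying on the bench; origin at its underside. To be left alone.
- screwdriver: Screwdriver lying on the bench; origin at its underside. To be left alone.
- offcut: Wooden offcut, 90 x 45 x 30 mm, lying on the bench; origin at its underside. To be left alone.
- glue: Yellow glue bottle, 60 mm wide, 150 mm high, standing on the bench; origin at its underside. To be left alone.
- screws: Glass jar, 66 mm wide, 75 mm high, standing on the bench; origin at its underside. To be left alone.
- mug: Blue mug, 80 mm wide, 90 mm high, standing on the bench; origin at its underside. To be left alone.
- square: Try square, wooden stock 100 mm, steel blade 160 mm, lying on the bench; origin at its underside. To be left alone.
Mind the look-alikes: they are no part of the job. There is more than one size of the part that bears gauge_base; the job needs the largest.

How it is judged:
By the outcome, as a careful person would: the job done as asked, in the order asked, and still so for the second after the job is handed in, with the robot touching nothing.
It also fails if it takes over 54 s, if anything falls off the work surface, if the arm or the gripper's body presses on something with over 40 N, if the wrist force passes 120 N, or if a joint passes its speed limit or range.

### The arm

A 7-joint arm with a two-finger parallel gripper is mounted at the origin on the work surface. World frame = base frame: x ahead of the robot, y to its left, z up, the work surface at z = 0. Lengths are in mm, angles in degrees, forces in N, time in s.
With the tool pointing down it reaches from about 425 to 875 mm from the base axis. Payload 4.7 kg.
Tool frame: the origin (TCP) lies between the finger pads; the fingertips stand 22 mm ahead of it and the grasp point (between the pads) lies 3 mm ahead of it; z points along the fingers, y is the direction in which the jaws open and shut (so a half turn about z gives the same grasp; the last joint's range is limited). The gripper opens to 85 mm and grips with 20 to 120 N. Pads are 22 mm wide; open, the fingers measure 114 mm over their backs; the gripper's body (76 mm by 85 mm) begins 54 mm behind the grasp point. The pads swing forward as they close: fully open they stand 13 mm farther back than shut.
Start: joints at [68.245, 18.392, -4.016, 83.108, 1.295, 78.541, -3.26], TCP at [249.388, -600.273, 253.349] pointing down, gripper open.
Joint ranges: [-163.93, 163.93], [-17.29, 119.83], [-79.2, 71.16], [3.27, 140.29], [-89.18, 269.18], [5.43, 117.66], [-154.24, 154.24]. Speed limits (degrees/s): [147.25, 147.25, 180, 180, 180, 180, 180].

### API

Orientations are given as [roll, pitch, yaw] about the fixed x, y, z axes, in that order (R = Rz(yaw) Ry(pitch) Rx(roll)).
In Python, from plant import status, eyes, job, finder gives the robot as it stands.
- The arm moves only by the tool carry_out, never from a script. Its argument "series" is a list of rows, each an object of numbers: "ax", "ay", "az": the turn, a rotation vector about the world's x, y, z in rad; "tx", "ty", "tz": the shift along the world's x, y, z in m; "claw": the finger opening in m, from 0 to 0.0854. In form: [{"ax": .., "ay": .., "az": .., "tx": .., "ty": .., "tz": .., "claw": ..}, ...]. A call has 1 to 20 rows; each row shifts and turns the commanded pose from where the row before left it; what a row does not reach is not made up. A row lasts 1/12 s, in which the tool goes at most 41.7 mm and 7.16 degrees, less where a joint would pass 70% of its speed; a pose out of reach is approached as far as the arm can. A call with a gripper value outside its range is refused whole. The fingers move at their own pace and stop on an object; "grip_force" is the grip in N (left out, the last holds). Time passes only in rows, so rows that do not move let the fingers close. It gives the time, the measured TCP pose, the force and the opening at its end, in the units of the state.
- status.sense(): the state, without advancing time (a new reading comes with each control period).
- eyes.grab_frame(name): name is "side" or "top"; returns (picture, depth): 384x512x3 uint8, blue, green, red; 384x512 float32, mm along the optical axis (not along the pixel's ray), 0 where there is no reading.
- eyes.get_calibration(name): a dict with "fx", "fy", "cx", "cy" (pixels), "eye" and "orientation" of the camera in the world. Camera axes: x right, y up, looking along -z (the intrinsics and any distortion apply to the point x, -y, -z); pixel columns grow to the right and rows downward; lengths in mm; the calibration is good to about 2 mm. A picture is of the moment at which its call begins. get_calibration takes no time and is no camera call.
- job.close_job(): hands the job in, once; it reports no verdict.
Trained networks look in the newest picture that a camera, given by its name, has taken for a name from the list of things; names that differ only in an ending like _2 or _b are one class to them, and where a whole thing is asked for, a point or a joint stands for the part that bears it (a point fixed in the world has none). Each returns a list of dicts, best first, with "confidence" (0 to 1); they miss things now and then, are a little off and sometimes report something else, mostly with a low value. They report only what shows in the picture. A call takes as long as a camera call. They do not tell look-alikes from the thing itself.
- finder.look_for(camera, query): "point" ([x, y, z] in mm, in the coordinates of the camera as it stood for that picture, good to about 4 mm: the middle of the surface that is visible of it).
- finder.silhouettes(camera, query): "mask" (384x512 bool, what is visible of it).
- finder.pinpoint(camera, query): "point" ([x, y, z] in mm, in the coordinates of the camera as it stood for that picture, good to about 4 mm: a listed point, or the origin of a listed thing).
The state is a dict: "clock": time; "qpos": joint angles; "joint_velocities": joint speeds; "joint_efforts": joint torques, N m; "ee_pos": TCP position; "orientation": TCP orientation; "contact_force": force on the tool from outside, world axes, zero at the start; "ft_torque": the same for the moment, N m; "grip_width": finger opening in mm.
Only numpy, scipy, OpenCV 4.12 (cv2) and the standard library are available. Lean on these libraries where they do the work, as an engineer would, in place of code of your own. Each camera call takes 0.05 s, during which the arm holds its last target.

## Working session

There is one attempt and no reset: what is moved stays moved. The work goes in short steps, Python scripts to look and compute and a tool call to move; the robot and the scene stay as the last step left them, time stands still between calls to the robot, and variables do not carry over. Pictures are saved under pics/ and viewed, and the job is handed in when it is done.

Besides the shell and the picture viewer there is one more tool, called after "Emit:" by a JSON object that holds its "method" and its "body", one argument or row to a line. carry_out: Moves the arm, as the interface text tells. Its arguments: {"type":"object","properties":{"series":{"type":"array"},"grip_force":{"type":"number"}},"required":["series"]}

```bash
ls; mkdir -p pics; cat > h.py <<'E'
import numpy as np, cv2
from scipy.spatial.transform import Rotation as R
from plant import status, eyes, job, finder
def cam(name):
    c=eyes.get_calibration(name); return c
def toworld(c,p):
    o=c["orientation"]; 
    return R.from_euler('xyz',o,degrees=True).apply(p)+np.array(c["eye"])
def cloud(c,d):
    v,u=np.mgrid[0:d.shape[0],0:d.shape[1]]
    x=(u-c["cx"])/c["fx"]*d; y=(v-c["cy"])/c["fy"]*d
    P=np.stack([x,-y,-d],-1).reshape(-1,3)
    return toworld(c,P).reshape(d.shape+(3,))
E
python3 - <<'E'
from h import *
print(status.sense())
for n in ("side","top"):
    c=cam(n); print(n,c)
    p,d=eyes.grab_frame(n); cv2.imwrite(f"pics/{n}0.png",p); np.save(f"{n}0.npy",d)
E
```

```text
pics
{'clock': 0.0, 'qpos': array([68.24575097, 18.43999662, -4.0151355 , 83.17591212,  1.29693171,
       78.54176589, -3.26081566]), 'joint_velocities': array([-0.01288069, -0.09439435,  0.00774541, -0.00487934, -0.03053391,
       -0.01419743, -0.09193173]), 'joint_efforts': array([-3.64653340e-05, -4.93581319e+01, -3.82382367e-01, -3.14329720e+01,
        1.30480685e-02,  1.13736847e-02, -3.44306216e-06]), 'ee_pos': array([ 249.14093577, -599.80658148,  252.20395968]), 'orientation': array([-1.79887678e+02,  7.87479303e-03,  2.25632230e+01]), 'contact_force': array([-0.39643361, -0.66873342,  0.03502903]), 'ft_torque': array([-0.03303524,  0.04124477, -0.00367767]), 'grip_width': 85.35471207040167}
side {'fx': 353.14054160789937, 'fy': 353.14054160789937, 'cx': 250.10742427425208, 'cy': 195.46048925481048, 'eye': array([ 510.5511771 , -658.53465657,  865.82503915]), 'orientation': array([40.27481564, -0.51404212, -4.23865618])}
top {'fx': 488.72771231135874, 'fy': 488.72771231135874, 'cx': 262.45898323550836, 'cy': 191.39390766022413, 'eye': array([2.29736883e+02, 2.22322611e-02, 1.75840354e+03]), 'orientation': array([ 10.6874099 ,   1.15745262, -91.40389375])}
```

View pics/side0.png

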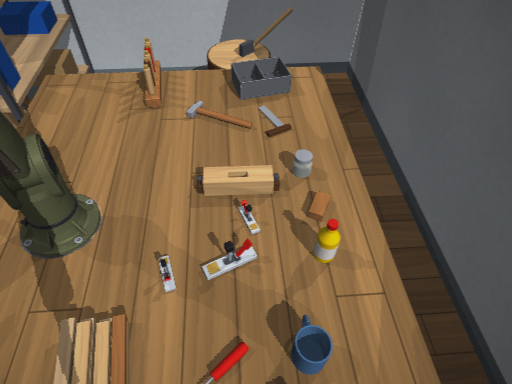

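View pics/top0.png

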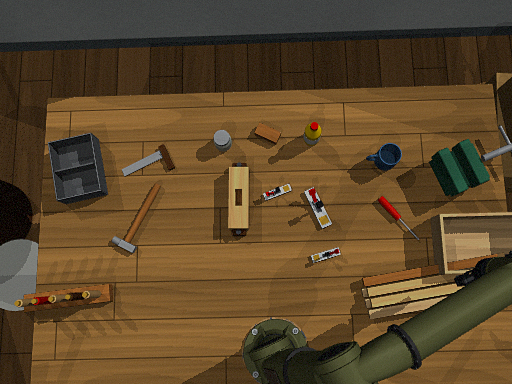

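```bash
python3 - <<'E'
from h import *
for n in ("side","top"):
    c=cam(n)
    for q in ("gauge_base","probe_head","lock_tip","mortise","beam","probe_tip"):
        for r in finder.pinpoint(n,q): print(n,q,round(r["confidence"],2),toworld(c,np.array(r["point"])).round(1))
print(status.sense()["clock"])
E
```

```text
side gauge_base 0.89 [ 333.7 -184.1    0.4]
side gauge_base 0.72 [558.  -25.4  -1.2]
side gauge_base 0.67 [ 493.9 -162.6   -0.9]
side probe_head 0.59 [ 325.6 -188.7   56.7]
side probe_head 0.51 [ 501.1 -167.2   83. ]
side probe_head 0.44 [560.1 -23.6  60.3]
side lock_tip 0.58 [548.1  16.3  46.3]
side lock_tip 0.45 [ 555.4 -142.6   64.9]
side lock_tip 0.39 [ 340.1 -227.3   46. ]
side mortise 0.65 [535.8 116.8  57.7]
side beam 0.75 [540.4 115.5   3.1]
side probe_tip 0.62 [ 325.  -184.5    0.8]
side probe_tip 0.56 [ 502.  -166.7    0. ]
side probe_tip 0.56 [ 5.584e+02 -1.960e+01  3.000e-01]
top gauge_base 0.56 [ 496.9 -174.6   -2.4]
top gauge_base 0.56 [ 326.  -190.7    0.6]
top gauge_base 0.54 [561.7 -25.1   1.3]
top probe_head 0.46 [ 497.  -170.8   88.2]
top probe_head 0.46 [556.  -23.3  56.6]
top lock_tip 0.61 [543.2  14.4  46.2]
top lock_tip 0.51 [ 551.1 -145.9   67.2]
top lock_tip 0.49 [ 336.8 -230.9   44.8]
top mortise 0.59 [532.9 113.7  58.5]
top beam 0.76 [535.  112.2  -1.8]
top beam 0.16 [ 495.  -170.1   -2.5]
top probe_tip 0.62 [ 494.9 -174.3    2. ]
0.7
```

The largest gauge stands at about (497, -168) (side px ~(230,262)), and the beam is centred at about (536, 114). I'll refine both poses with the depth clouds.

```bash
python3 - <<'E'
from h import *
for n in ("side","top"):
    c=cam(n); d=np.load(n+"0.npy"); p=cv2.imread(f"pics/{n}0.png"); W=cloud(c,d)
    tab=(abs(W[...,0]-450)<150)&(abs(W[...,1]+50)<200)&(abs(W[...,2])<8)&(d>0)
    print(n,"table z",np.median(W[tab][:,2]))
    def box(P):
        r=cv2.minAreaRect(P[:,:2].astype(np.float32)); return np.round(r[0],1),np.round(r[1],1),round(r[2],1)
    near=lambda x,y,r:(np.hypot(W[...,0]-x,W[...,1]-y)<r)&(d>0)
    m=near(536,115,140)&(abs(W[...,2]-60)<5); P=W[m]; print(" beamtop",len(P),P[:,2].mean(),box(P))
    m=near(536,115,45)&(W[...,2]<54)&(abs(W[...,1]-115)<13); P=W[m]; print(" mortise floor?",len(P), np.percentile(P[:,2],[0,10,30,50,90]).round(1), P[:,:2].mean(0)) if len(P) else 0
    m=near(497,-168,90)&(abs(W[...,2]-16)<5); P=W[m]; print(" bridge",len(P),P[:,2].mean(),box(P))
    m=near(500,-168,30)&(W[...,2]>75); P=W[m]; print(" head",len(P),P.mean(0).round(1),P[:,2].max(),box(P))
    hsv=cv2.cvtColor(p,cv2.COLOR_BGR2HSV)
    red=((hsv[...,0]<8)|(hsv[...,0]>172))&(hsv[...,1]>170)&near(520,-158,85)&(W[...,2]>20)
    P=W[red]; print(" red",len(P),P.mean(0).round(1)); 
    k=np.argsort(P[:,2]); print(P[k[:3]].round(1),P[k[-3:]].round(1))
    s={"side":5,"top":6}[n]
    cv={"side":(170,150,290,290),"top":(215,150,345,270)}[n]
    cr=cv2.resize(p[cv[1]:cv[3],cv[0]:cv[2]],None,fx=s-1,fy=s-1,interpolation=cv2.INTER_CUBIC); cv2.imwrite(f"pics/{n}_crop.png",cr)
E
```

```text
side table z -0.1585778905055122
 beamtop 1099 59.6509076542612 (array([535.6,  65.2]), array([175.5, 219.7]), 87.6)
 mortise floor? 65 [33.6 38.4 40.3 44.3 52.3] [540.67866574 125.95068125]
 bridge 582 16.086932252847504 (array([ 498.9, -168.5]), array([149.9,  41.4]), 23.3)
 head 90 [ 498.6 -171.6   92.1] 100.89445759147736 (array([ 498.6, -169.4]), array([20.1, 20.2]), 21.3)
 red 100 [ 539.3 -150.9   52.1]
[[ 519.9 -147.7   27.7]
 [ 521.8 -163.7   27.9]
 [ 519.2 -160.8   28.6]] [[ 550.2 -144.2   69.2]
 [ 553.1 -141.5   69.6]
 [ 552.6 -148.3   70.5]]
top table z 0.05597645748503055
 beamtop 842 59.76226692616162 (array([531.3,  63.7]), array([168.7, 220. ]), 87.9)
 mortise floor? 120 [28.  32.8 36.4 39.1 47. ] [537.6303376  115.20474173]
 bridge 277 15.70219538684564 (array([ 504.8, -172.3]), array([169.6, 142.4]), 63.3)
 head 39 [ 494.3 -168.4   95. ] 102.90604909826061 (array([ 495.4, -168.4]), array([20.3, 18.3]), 21.4)
 red 59 [ 537.3 -151.4   53.5]
[[ 520.7 -164.3   25.7]
 [ 516.9 -164.1   26.7]
 [ 520.5 -160.6   27.7]] [[ 553.2 -144.5   68.7]
 [ 555.9 -154.9   71.7]
 [ 545.4 -140.3   72.5]]
```

```bash
ls pics
```

```text
side0.png
side_crop.png
top0.png
top_crop.png
```

View pics/side_crop.png

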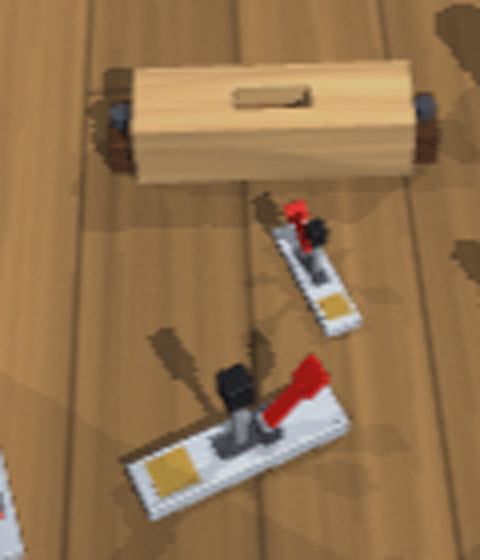

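View pics/top_crop.png

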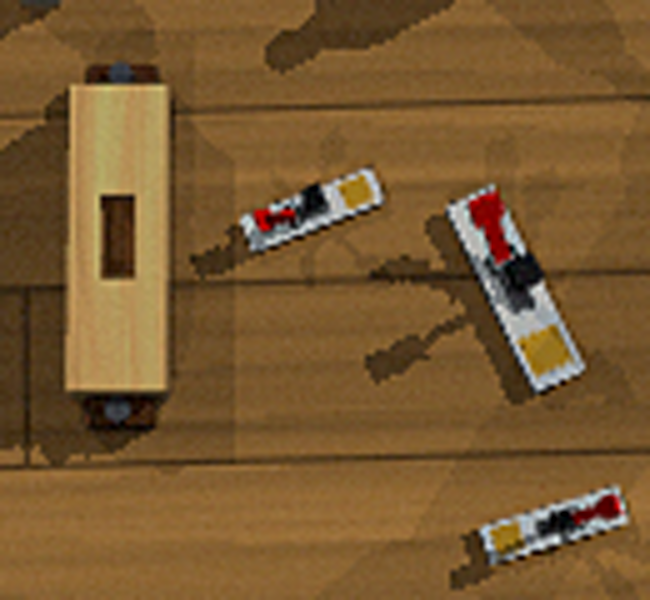

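The side crop shows the large gauge with its lever toward +x. The top crop shows the mortise mouth at about (118,237). The beam fit was polluted by the small gauge, so I'll redo it along with the mortise mouth.

```bash
python3 - <<'E'
from h import *
for n in ("side","top"):
    c=cam(n); d=np.load(n+"0.npy"); p=cv2.imread(f"pics/{n}0.png"); W=cloud(c,d)
    # rectify the beam-top plane z=60 into world xy at 1mm ->4px
    Rm=R.from_euler('xyz',c["orientation"],degrees=True).as_matrix()
    def proj(X):
        q=(X-c["eye"])@Rm; return np.stack([c["fx"]*q[...,0]/-q[...,2]+c["cx"], c["fy"]*(-q[...,1])/-q[...,2]+c["cy"]],-1)
    def rect(x0,x1,y0,y1,z,s=3):
        xs=np.arange(x0,x1,1/s); ys=np.arange(y1,y0,-1/s)
        g=np.stack(np.meshgrid(xs,ys)+[np.full((len(ys),len(xs)),z)],-1)
        uv=proj(g).astype(np.float32); return cv2.remap(p,uv[...,0],uv[...,1],cv2.INTER_CUBIC)
    im=rect(415,655,70,160,60); cv2.imwrite(f"pics/beam_{n}.png",im)
    m=(abs(W[...,0]-536)<150)&(W[...,1]>72)&(W[...,1]<160)&(abs(W[...,2]-60)<4)&(d>0)
    r=cv2.minAreaRect(W[m][:,:2].astype(np.float32)); print(n,r)
    # mortise: dark/hole pixels inside
    g=cv2.cvtColor(im,cv2.COLOR_BGR2GRAY); print(g.shape, np.median(g))
    if n=="top":
        dk=(g<0.62*np.median(g[100:170,150:570])).astype(np.uint8); dk[:, :200]=0; dk[:,520:]=0
        cc,_=cv2.findContours(dk,0,2)
        for k in cc:
            if cv2.contourArea(k)>1500:
                q=cv2.minAreaRect(k); print("dark",415+q[0][0]/3,160-0+0 - (160-70)-0+ (90-q[0][1]/3),np.array(q[1])/3,q[2])
E
```

```text
Traceback (most recent call last):
TypeError: can only concatenate tuple (not "list") to tuple
```

```bash
cat >> h.py <<'E'
def proj(c,X):
    Rm=R.from_euler('xyz',c["orientation"],degrees=True).as_matrix()
    q=(np.asarray(X,float)-c["eye"])@Rm; return np.stack([c["fx"]*q[...,0]/-q[...,2]+c["cx"], c["fy"]*(-q[...,1])/-q[...,2]+c["cy"]],-1)
def rect(c,p,x0,x1,y0,y1,z,s=3):
    xs=np.arange(x0,x1,1/s); ys=np.arange(y1,y0,-1/s)
    gx,gy=np.meshgrid(xs,ys); uv=proj(c,np.stack([gx,gy,0*gx+z],-1)).astype(np.float32)
    return cv2.remap(p,uv[...,0],uv[...,1],cv2.INTER_CUBIC)
E
python3 - <<'E'
from h import *
for n in ("side","top"):
    c=cam(n); d=np.load(n+"0.npy"); p=cv2.imread(f"pics/{n}0.png"); W=cloud(c,d)
    im=rect(c,p,415,655,70,160,60); cv2.imwrite(f"pics/beam_{n}.png",im)
    m=(abs(W[...,0]-536)<150)&(W[...,1]>72)&(W[...,1]<160)&(abs(W[...,2]-60)<4)&(d>0)
    print(n,cv2.minAreaRect(W[m][:,:2].astype(np.float32)))
    g=cv2.cvtColor(im,cv2.COLOR_BGR2GRAY); ref=np.median(g[100:170,150:570])
    dk=(g<0.65*ref).astype(np.uint8); dk[:,:200]=0; dk[:,520:]=0
    for k in cv2.findContours(dk,0,2)[0]:
        q=cv2.minAreaRect(k)
        if cv2.contourArea(k)>1000: print("dark",415+q[0][0]/3,160-q[0][1]/3,np.array(q[1])/3,q[2])
E
```

```text
side ((537.4524536132812, 113.72042083740234), (74.50215911865234, 220.00924682617188), 88.7116470336914)
dark 537.3751627604166 104.90763346354166 [17.07934316 58.38982646] 77.73522186279297
dark 497.6666666666667 156.16666666666666 [ 7.66666667 32.        ] 90.0
top ((533.1618041992188, 113.07449340820312), (70.78470611572266, 219.5326690673828), 88.51802825927734)
dark 534.8333333333334 74.66666666666667 [  8.66666667 106.33333333] 90.0
dark 534.0023803710938 113.13788859049478 [60.35885111 24.7089742 ] 0.9877604246139526
dark 534.8333333333334 153.83333333333334 [ 12.33333333 106.33333333] 90.0
```

```bash
ls pics
```

```text
beam_side.png
beam_top.png
side0.png
side_crop.png
top0.png
top_crop.png
```

View pics/beam_top.png

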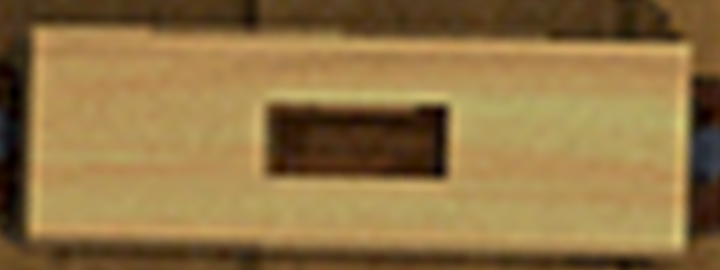

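View pics/beam_side.png

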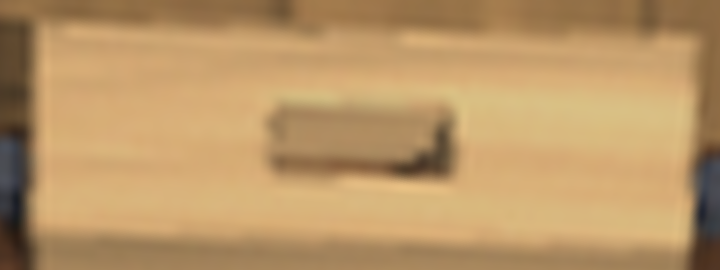

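Emit:
{"method": "carry_out", "body": {
  "series": [
    {"tx": 0.0155, "ty": 0.027, "claw": 0.05},
    {"tx": 0.0155, "ty": 0.027, "claw": 0.05},
    {"tx": 0.0155, "ty": 0.027, "claw": 0.05},
    {"tx": 0.0155, "ty": 0.027, "claw": 0.05},
    {"tx": 0.0155, "ty": 0.027, "claw": 0.05},
    {"tx": 0.0155, "ty": 0.027, "claw": 0.05},
    {"tx": 0.0155, "ty": 0.027, "claw": 0.05},
    {"tx": 0.0155, "ty": 0.027, "claw": 0.05},
    {"tx": 0.0155, "ty": 0.027, "claw": 0.05},
    {"tx": 0.0155, "ty": 0.027, "claw": 0.05},
    {"tx": 0.0155, "ty": 0.027, "claw": 0.05},
    {"tx": 0.0155, "ty": 0.027, "claw": 0.05},
    {"tx": 0.0155, "ty": 0.027, "claw": 0.05},
    {"tx": 0.0155, "ty": 0.027, "claw": 0.05},
    {"tx": 0.0155, "ty": 0.027, "claw": 0.05},
    {"tx": 0.0155, "ty": 0.027, "claw": 0.05},
    {"tx": 0, "ty": 0, "claw": 0.05},
    {"tx": 0, "ty": 0, "claw": 0.05}
  ],
  "grip_force": 60
}}

```text
validation failed for argument at $.se...
```

Emit:
{"method": "carry_out", "body": {
  "series": [
    {"ax": 0, "ay": 0, "az": 0, "tx": 0.0155, "ty": 0.027, "tz": 0, "claw": 0.05},
    {"ax": 0, "ay": 0, "az": 0, "tx": 0.0155, "ty": 0.027, "tz": 0, "claw": 0.05},
    {"ax": 0, "ay": 0, "az": 0, "tx": 0.0155, "ty": 0.027, "tz": 0, "claw": 0.05},
    {"ax": 0, "ay": 0, "az": 0, "tx": 0.0155, "ty": 0.027, "tz": 0, "claw": 0.05},
    {"ax": 0, "ay": 0, "az": 0, "tx": 0.0155, "ty": 0.027, "tz": 0, "claw": 0.05},
    {"ax": 0, "ay": 0, "az": 0, "tx": 0.0155, "ty": 0.027, "tz": 0, "claw": 0.05},
    {"ax": 0, "ay": 0, "az": 0, "tx": 0.0155, "ty": 0.027, "tz": 0, "claw": 0.05},
    {"ax": 0, "ay": 0, "az": 0, "tx": 0.0155, "ty": 0.027, "tz": 0, "claw": 0.05},
    {"ax": 0, "ay": 0, "az": 0, "tx": 0.0155, "ty": 0.027, "tz": 0, "claw": 0.05},
    {"ax": 0, "ay": 0, "az": 0, "tx": 0.0155, "ty": 0.027, "tz": 0, "claw": 0.05},
    {"ax": 0, "ay": 0, "az": 0, "tx": 0.0155, "ty": 0.027, "tz": 0, "claw": 0.05},
    {"ax": 0, "ay": 0, "az": 0, "tx": 0.0155, "ty": 0.027, "tz": 0, "claw": 0.05},
    {"ax": 0, "ay": 0, "az": 0, "tx": 0.0155, "ty": 0.027, "tz": 0, "claw": 0.05},
    {"ax": 0, "ay": 0, "az": 0, "tx": 0.0155, "ty": 0.027, "tz": 0, "claw": 0.05},
    {"ax": 0, "ay": 0, "az": 0, "tx": 0.0155, "ty": 0.027, "tz": 0, "claw": 0.05},
    {"ax": 0, "ay": 0, "az": 0, "tx": 0.0155, "ty": 0.027, "tz": 0, "claw": 0.05},
    {"ax": 0, "ay": 0, "az": 0, "tx": 0, "ty": 0, "tz": 0, "claw": 0.05},
    {"ax": 0, "ay": 0, "az": 0, "tx": 0, "ty": 0, "tz": 0, "claw": 0.05}
  ],
  "grip_force": 60
}}

```text
clock: 2.2
ee_pos: [498.3, -166.1, 253.6]
orientation: [180.0, -0.0, 22.8]
contact_force: [-0.9, -1.2, -0.0]
grip_width: 50.0
```

Emit:
{"method": "carry_out", "body": {
  "series": [
    {"ax": 0, "ay": 0, "az": 0, "tx": -0.001, "ty": -0.003, "tz": -0.025, "claw": 0.05},
    {"ax": 0, "ay": 0, "az": 0, "tx": 0, "ty": 0, "tz": -0.03, "claw": 0.05},
    {"ax": 0, "ay": 0, "az": 0, "tx": 0, "ty": 0, "tz": -0.03, "claw": 0.05},
    {"ax": 0, "ay": 0, "az": 0, "tx": 0, "ty": 0, "tz": -0.02, "claw": 0.05},
    {"ax": 0, "ay": 0, "az": 0, "tx": 0, "ty": 0, "tz": -0.01, "claw": 0.05},
    {"ax": 0, "ay": 0, "az": 0, "tx": 0, "ty": 0, "tz": 0, "claw": 0.05},
    {"ax": 0, "ay": 0, "az": 0, "tx": 0, "ty": 0, "tz": 0, "claw": 0.05}
  ]
}}

```text
clock: 2.78
ee_pos: [496.3, -172.2, 138.8]
orientation: [180.0, 0.0, 22.5]
contact_force: [0.4, 0.9, 0.5]
grip_width: 50.3
```

```bash
python3 - <<'E'
from h import *
out=[]
for n in ("side","top"):
    p,d=eyes.grab_frame(n); c=cam(n)
    u,v=proj(c,[500,-168,90]).astype(int); k=45
    out.append(cv2.resize(p[v-k:v+k,u-k:u+k],(400,400),interpolation=cv2.INTER_CUBIC))
cv2.imwrite("pics/g1.png",np.hstack(out)); s=status.sense(); print(s["ee_pos"],s["orientation"])
E
```

```text
[ 497.46203748 -172.04069643  140.07796072] [ 1.79869417e+02 -1.11758840e-01  2.25299357e+01]
```

View pics/g1.png

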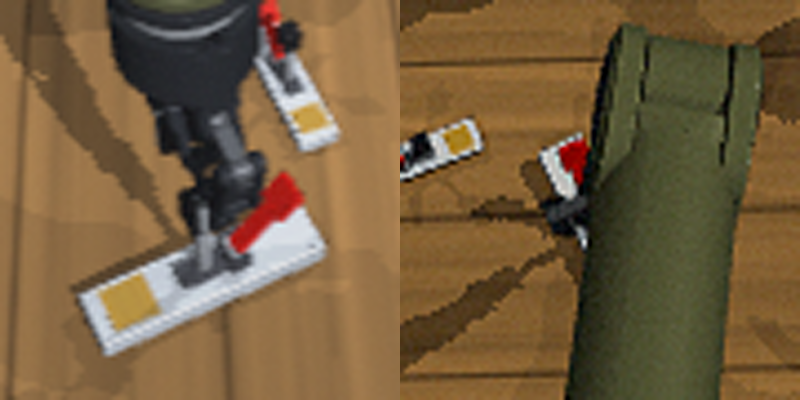

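Emit:
{"method": "carry_out", "body": {
  "series": [
    {"ax": 0, "ay": 0, "az": 0, "tx": 0.0005, "ty": 0.002, "tz": -0.02, "claw": 0.05},
    {"ax": 0, "ay": 0, "az": 0, "tx": 0, "ty": 0, "tz": -0.02, "claw": 0.05},
    {"ax": 0, "ay": 0, "az": 0, "tx": 0, "ty": 0, "tz": -0.01, "claw": 0.05},
    {"ax": 0, "ay": 0, "az": 0, "tx": 0, "ty": 0, "tz": 0, "claw": 0.05}
  ]
}}

```text
clock: 3.22
ee_pos: [495.9, -169.1, 87.3]
orientation: [-179.9, 0.1, 22.6]
contact_force: [-0.3, 0.5, 1.0]
grip_width: 50.1
```

```bash
python3 - <<'E'
from h import *
p,d=eyes.grab_frame("side"); c=cam("side")
u,v=proj(c,[500,-168,90]).astype(int); k=45
cv2.imwrite("pics/g2.png",cv2.resize(p[v-k:v+k,u-k:u+k],(500,500),interpolation=cv2.INTER_CUBIC)); s=status.sense(); print(s["ee_pos"],s["contact_force"])
E
```

```text
[ 496.75042738 -169.34156418   88.45227109] [-1.06781703  0.46743165  0.12994523]
```

View pics/g2.png

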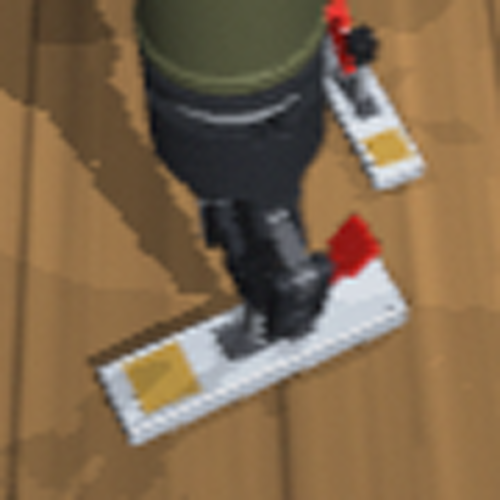

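The front finger stands before the head (px ~(290,300)) with no contact force. Closing.

Emit:
{"method": "carry_out", "body": {
  "series": [
    {"ax": 0, "ay": 0, "az": 0, "tx": 0, "ty": 0, "tz": 0, "claw": 0.014},
    {"ax": 0, "ay": 0, "az": 0, "tx": 0, "ty": 0, "tz": 0, "claw": 0.014},
    {"ax": 0, "ay": 0, "az": 0, "tx": 0, "ty": 0, "tz": 0, "claw": 0.014},
    {"ax": 0, "ay": 0, "az": 0, "tx": 0, "ty": 0, "tz": 0, "claw": 0.014},
    {"ax": 0, "ay": 0, "az": 0, "tx": 0, "ty": 0, "tz": 0, "claw": 0.014},
    {"ax": 0, "ay": 0, "az": 0, "tx": 0, "ty": 0, "tz": 0, "claw": 0.014},
    {"ax": 0, "ay": 0, "az": 0, "tx": 0, "ty": 0, "tz": 0, "claw": 0.014},
    {"ax": 0, "ay": 0, "az": 0, "tx": 0, "ty": 0, "tz": 0, "claw": 0.014}
  ]
}}

```text
clock: 3.93
ee_pos: [497.7, -169.4, 88.8]
orientation: [179.9, -0.1, 22.6]
contact_force: [2.2, -0.0, 2.2]
grip_width: 18.9
```

Emit:
{"method": "carry_out", "body": {
  "series": [
    {"ax": 0, "ay": 0, "az": 0, "tx": 0, "ty": 0, "tz": 0.005, "claw": 0.014},
    {"ax": 0, "ay": 0, "az": 0, "tx": 0, "ty": 0, "tz": 0.01, "claw": 0.014},
    {"ax": 0, "ay": 0, "az": 0, "tx": 0, "ty": 0, "tz": 0.015, "claw": 0.014},
    {"ax": 0, "ay": 0, "az": 0, "tx": 0, "ty": 0, "tz": 0.02, "claw": 0.014},
    {"ax": 0, "ay": 0, "az": 0, "tx": 0, "ty": 0, "tz": 0.02, "claw": 0.014},
    {"ax": 0, "ay": 0, "az": 0, "tx": 0, "ty": 0, "tz": 0.02, "claw": 0.014},
    {"ax": 0, "ay": 0, "az": 0, "tx": 0, "ty": 0, "tz": 0.01, "claw": 0.014},
    {"ax": 0, "ay": 0, "az": 0, "tx": 0, "ty": 0, "tz": 0, "claw": 0.014}
  ]
}}

```text
clock: 4.6
ee_pos: [497.9, -169.7, 190.7]
orientation: [179.8, -0.1, 22.6]
contact_force: [0.9, 0.3, -3.1]
grip_width: 19.2
```

```bash
python3 - <<'E'
from h import *
p,d=eyes.grab_frame("side"); c=cam("side")
u,v=proj(c,[500,-168,150]).astype(int); k=55
cv2.imwrite("pics/g3.png",cv2.resize(p[v-k:v+k,u-k:u+k],(500,500),interpolation=cv2.INTER_CUBIC)); s=status.sense(); print(s["ee_pos"],s["contact_force"],s["ft_torque"])
W=cloud(c,d); h=p.max(2); 
m=(h>150)&(p.min(2)>120)&(np.hypot(W[...,0]-500,W[...,1]+168)<85)&(W[...,2]>95)&(W[...,2]<140); P=W[m]; print(len(P),np.percentile(P[:,2],[5,50,95]),cv2.minAreaRect(P[:,:2].astype(np.float32)))
A=np.c_[P[:,:2]-P[:,:2].mean(0),np.ones(len(P))]; print(np.linalg.lstsq(A,P[:,2],rcond=None)[0])
E
```

```text
[ 497.05427585 -169.41705514  188.97900581] [-0.72913638 -0.58768074 -3.89047691] [-0.02095679  0.03081317 -0.0264491 ]
606 [107.09135711 117.48585925 119.85497422] ((500.02325439453125, -170.38609313964844), (150.1214141845703, 41.616676330566406), 22.268753051757812)
[-4.89980012e-02  1.39343889e-01  1.16323904e+02]
```

View pics/g3.png

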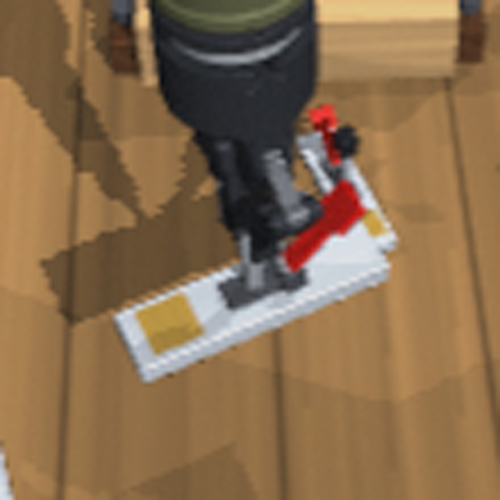

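Emit:
{"method": "carry_out", "body": {
  "series": [
    {"ax": 0, "ay": 0, "az": -0.0346, "tx": 0.0031, "ty": 0.0236, "tz": 0, "claw": 0.014},
    {"ax": 0, "ay": 0, "az": -0.0346, "tx": 0.0031, "ty": 0.0236, "tz": 0, "claw": 0.014},
    {"ax": 0, "ay": 0, "az": -0.0346, "tx": 0.0031, "ty": 0.0236, "tz": 0, "claw": 0.014},
    {"ax": 0, "ay": 0, "az": -0.0346, "tx": 0.0031, "ty": 0.0236, "tz": 0, "claw": 0.014},
    {"ax": 0, "ay": 0, "az": -0.0346, "tx": 0.0031, "ty": 0.0236, "tz": 0, "claw": 0.014},
    {"ax": 0, "ay": 0, "az": -0.0346, "tx": 0.0031, "ty": 0.0236, "tz": 0, "claw": 0.014},
    {"ax": 0, "ay": 0, "az": -0.0346, "tx": 0.0031, "ty": 0.0236, "tz": 0, "claw": 0.014},
    {"ax": 0, "ay": 0, "az": -0.0346, "tx": 0.0031, "ty": 0.0236, "tz": 0, "claw": 0.014},
    {"ax": 0, "ay": 0, "az": -0.0346, "tx": 0.0031, "ty": 0.0236, "tz": 0, "claw": 0.014},
    {"ax": 0, "ay": 0, "az": -0.0346, "tx": 0.0031, "ty": 0.0236, "tz": 0, "claw": 0.014},
    {"ax": 0, "ay": 0, "az": -0.0346, "tx": 0.0031, "ty": 0.0236, "tz": 0, "claw": 0.014},
    {"ax": 0, "ay": 0, "az": -0.0346, "tx": 0.0031, "ty": 0.0236, "tz": 0, "claw": 0.014},
    {"ax": 0, "ay": 0, "az": 0, "tx": 0, "ty": 0, "tz": 0, "claw": 0.014},
    {"ax": 0, "ay": 0, "az": 0, "tx": 0, "ty": 0, "tz": 0, "claw": 0.014}
  ]
}}

```text
clock: 5.82
ee_pos: [532.7, 115.6, 186.5]
orientation: [-180.0, 0.2, -1.0]
contact_force: [0.7, 0.0, -2.6]
grip_width: 18.7
```

```bash
cat >m.py <<'E'
from h import *
import sys
tag=sys.argv[1]; zt=float(sys.argv[2])
p,d=eyes.grab_frame("side"); c=cam("side")
u,v=proj(c,[536,114,zt+20]).astype(int); k=55
cv2.imwrite(f"pics/{tag}.png",cv2.resize(p[max(v-k,0):v+k,u-k:u+k],(500,500),interpolation=cv2.INTER_CUBIC)); s=status.sense(); print(s["clock"],s["ee_pos"].round(1),s["orientation"].round(1),s["contact_force"].round(1),s["ft_torque"].round(2))
W=cloud(c,d)
m=(p.min(2)>115)&(p.max(2).astype(int)-p.min(2)<45)&(np.hypot(W[...,0]-536,W[...,1]-114)<85)&(W[...,2]>zt-25)&(W[...,2]<zt+12); P=W[m]; print(len(P),np.percentile(P[:,2],[5,50,95]).round(1),cv2.minAreaRect(P[:,:2].astype(np.float32)))
E
python3 m.py p1 117
```

```text
5.8667 [533.  113.8 186.6] [180.    0.2  -1.1] [-0.6 -0.7 -3.1] [-0.09  0.02  0.01]
443 [101.  112.5 116.2] ((535.3345947265625, 114.99365234375), (43.95979309082031, 148.29615783691406), 89.36956024169922)
```

View pics/p1.png

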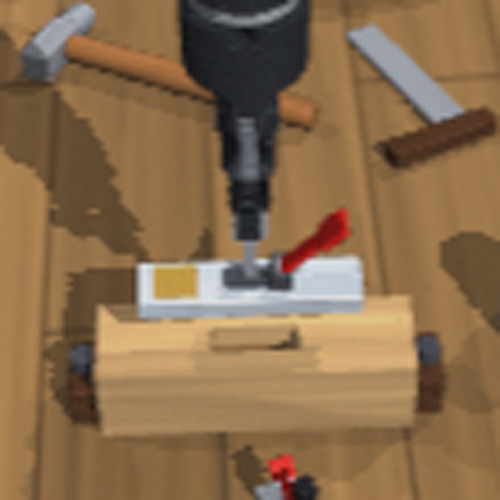

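Emit:
{"method": "carry_out", "body": {
  "series": [
    {"ax": 0, "ay": 0, "az": -0.012, "tx": 0.001, "ty": -0.001, "tz": -0.01, "claw": 0.014},
    {"ax": 0, "ay": 0, "az": 0, "tx": 0, "ty": 0, "tz": -0.01, "claw": 0.014},
    {"ax": 0, "ay": 0, "az": 0, "tx": 0, "ty": 0, "tz": -0.007, "claw": 0.014},
    {"ax": 0, "ay": 0, "az": 0, "tx": 0, "ty": 0, "tz": -0.004, "claw": 0.014},
    {"ax": 0, "ay": 0, "az": 0, "tx": 0, "ty": 0, "tz": -0.002, "claw": 0.014},
    {"ax": 0, "ay": 0, "az": 0, "tx": 0, "ty": 0, "tz": -0.002, "claw": 0.014},
    {"ax": 0, "ay": 0, "az": 0, "tx": 0, "ty": 0, "tz": -0.002, "claw": 0.014},
    {"ax": 0, "ay": 0, "az": 0, "tx": 0, "ty": 0, "tz": -0.001, "claw": 0.014},
    {"ax": 0, "ay": 0, "az": 0, "tx": 0, "ty": 0, "tz": 0, "claw": 0.014},
    {"ax": 0, "ay": 0, "az": 0, "tx": 0, "ty": 0, "tz": 0, "claw": 0.014}
  ]
}}

```text
clock: 6.7
ee_pos: [535.2, 113.0, 150.6]
orientation: [180.0, -0.0, -1.9]
contact_force: [0.3, 0.6, -2.8]
grip_width: 19.2
```

```bash
python3 m.py p2 78
```

```text
6.75 [535.3 113.  150.6] [180.   -0.   -1.9] [-0.9 -0.4 -3.2] [ 0.   -0.01  0.04]
439 [64.  76.8 80.1] ((536.2613525390625, 118.8072509765625), (57.95186233520508, 151.8368682861328), 87.91272735595703)
```

View pics/p2.png

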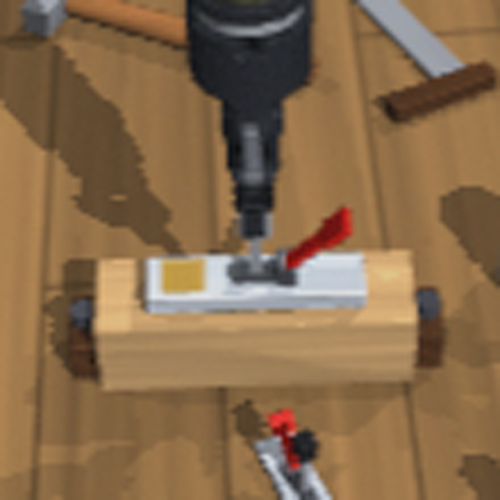

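Emit:
{"method": "carry_out", "body": {
  "series": [
    {"ax": 0, "ay": 0, "az": 0, "tx": 0, "ty": 0, "tz": -0.001, "claw": 0.014},
    {"ax": 0, "ay": 0, "az": 0, "tx": 0, "ty": 0, "tz": -0.001, "claw": 0.014},
    {"ax": 0, "ay": 0, "az": 0, "tx": 0, "ty": 0, "tz": -0.001, "claw": 0.014},
    {"ax": 0, "ay": 0, "az": 0, "tx": 0, "ty": 0, "tz": -0.001, "claw": 0.014},
    {"ax": 0, "ay": 0, "az": 0, "tx": 0, "ty": 0, "tz": -0.001, "claw": 0.014},
    {"ax": 0, "ay": 0, "az": 0, "tx": 0, "ty": 0, "tz": 0, "claw": 0.014},
    {"ax": 0, "ay": 0, "az": 0, "tx": 0, "ty": 0, "tz": 0, "claw": 0.014}
  ]
}}

```text
clock: 7.33
ee_pos: [535.3, 113.1, 145.6]
orientation: [-180.0, -0.0, -1.9]
contact_force: [-2.8, 1.0, 2.8]
grip_width: 18.9
```

```bash
python3 m.py p3 77; python3 - <<'E'
from h import *
p,d=eyes.grab_frame("top"); c=cam("top"); u,v=proj(c,[536,114,70]).astype(int);k=45
cv2.imwrite("pics/t3.png",cv2.resize(p[v-k:v+k,u-k:u+k],(500,500),interpolation=cv2.INTER_CUBIC))
E
```

```text
7.3833 [535.3 113.2 145.6] [-180.    -0.    -1.9] [-1.8  0.4  2.6] [ 0.01  0.26 -0.01]
431 [62.3 74.9 78.3] ((535.9528198242188, 119.6272201538086), (61.07667922973633, 152.47434997558594), 86.57193756103516)
```

View pics/p3.png

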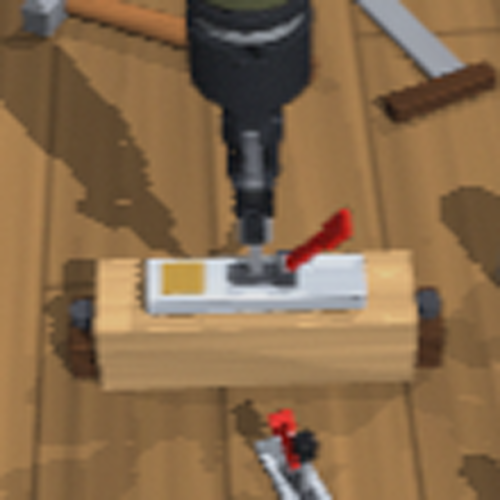

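View pics/t3.png

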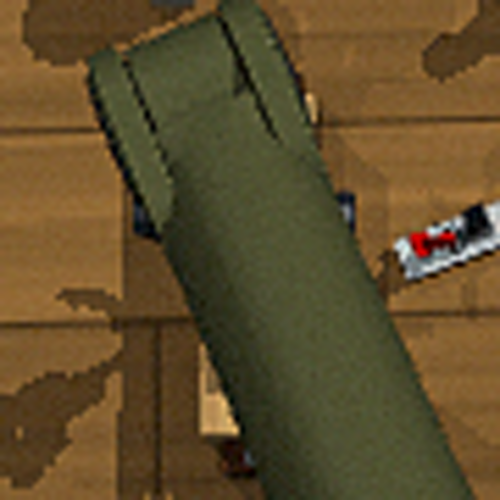

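```bash
python3 - <<'E'
from h import *
p,d=eyes.grab_frame("side"); c=cam("side"); W=cloud(c,d)
im=rect(c,p,440,630,70,165,76); cv2.imwrite("pics/r4.png",im)
im=rect(c,p,440,630,70,165,60); cv2.imwrite("pics/r4b.png",im)
m=(p.min(2)>115)&(p.max(2).astype(int)-p.min(2)<45)&(np.hypot(W[...,0]-536,W[...,1]-114)<85)&(abs(W[...,2]-76)<3.5)
P=W[m]; print(len(P),np.median(P[:,2]),cv2.minAreaRect(P[:,:2].astype(np.float32)),np.percentile(P[:,1],[1,5,95,99]))
E
```

```text
300 75.95202443155125 ((538.710693359375, 111.91331481933594), (41.5279655456543, 146.75863647460938), 89.20765686035156) [ 91.27132314  92.9035903  129.02041363 131.48458396]
```

View pics/r4.png

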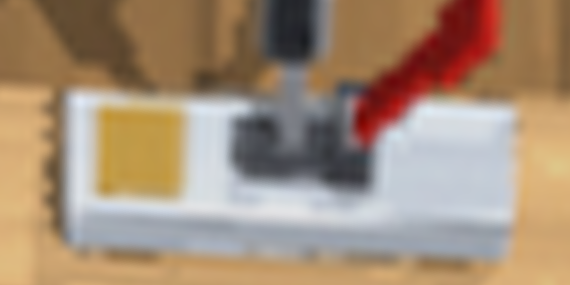

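View pics/r4b.png

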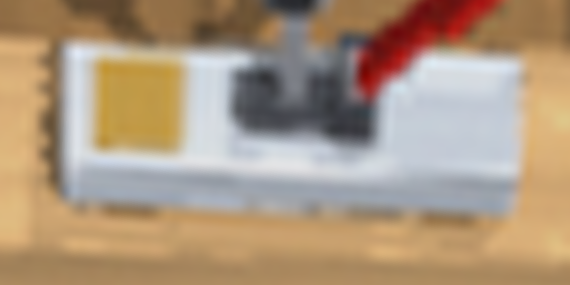

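Bridge flat on the beam (top at z≈76), centred within ~1.5 mm of the mortise, yaw −1.6°. I'll estimate the mortise depth from the first depth frames before pushing.

```bash
python3 - <<'E'
from h import *
for n,y in (("top",113),("side",113.8)):
    c=cam(n); d=np.load(n+"0.npy"); W=cloud(c,d)
    m=(abs(W[...,0]-535)<34)&(abs(W[...,1]-y)<45)&(W[...,2]<57)&(W[...,2]>10)
    if n=="side": m&=(W[...,1]>103)
    r,cc=np.where(m); print(n); 
    Z=W[r.min():r.max()+1,cc.min():cc.max()+1]
    print(Z[...,2].round(0).astype(int)); 
E
```

```text
top
[[  61   61   55   62   50   54   57   57   57   61   60   61   56   57
    66   61   64   66   58   63]
 [  61   60   56   65   58   52   50   51   50   56   48   55   50   60
    56   58   62   62   58   56]
 [  69   66   53   60   67   53   41   36   38   43   45   34   33   55
    59   62   58   58   63   54]
 [  56   61   61   59   60   58   44   30   33   37   45   41   32   49
    61   65   57   59   64   55]
 [  58   55   62   58   58   63   46   35   32   28   43   36   37   57
    60   60   63   64   61   50]
 [  59   58   58   65   57   56   41   37   45   41   34   43   31   64
    56   62   58   61   59   60]
 [  59   53   69   59   57   66   44   41   35   36   29   35   41   60
    62   63   63   55   60   56]
 [  55   56   67   48   63   60   42   35   39   37   35   30   34   58
    58   57   53   63   58   54]
 [  63   59   51   61   64   66   41   39   33   40 1758   35   41   60
    61   58   59   64   57   60]
 [  69   61   62   60   59   55   47   29   35   38   44   33   38   59
    54   64   65   65   54   53]
 [  56   56   62   53   59   65   45   39   39
[... 1096 characters left out ...]
  60  59  58  58 866  62  57  59  60  57  62
   61]
 [ 60  58  62  59  57  60  60  58  61  59  61  61  62  61  60  61  59  59
   58]
 [ 61  58  61  60  60  58  59  61  58  58  63  60  59  59  59  59  63  61
   61]
 [ 59  60  59  59  60  59  59  59  57  61  59  59  57  57  60  56  58  59
   55]
 [ 56  56  55  57  52  53  56  54  54  56  53  54  56  54  52 866  55  53
   52]
 [ 49  49  49  53  53  52  51  49  50  51  51  51  49  48  49  51  49  47
   47]
 [ 46  47  47  47  46 866  47  43  45  43  44  46  46  45  40  46  44  45
   44]
 [ 41  39  41  42  41  41  40  41  39  39  41  42  39  39  41  40  43  41
   41]
 [ 38  39  39  39  37  37  39  41  33  39  39  39  37  36  39  37  34  39
   39]]
```

Floor at z ≈ 38, so the depth is about 22 mm and the tip should touch near TCP z ≈ 125. I'll push 15 mm first, then creep.

Emit:
{"method": "carry_out", "body": {
  "series": [
    {"ax": 0, "ay": 0, "az": 0, "tx": 0, "ty": 0, "tz": -0.0015, "claw": 0.014},
    {"ax": 0, "ay": 0, "az": 0, "tx": 0, "ty": 0, "tz": -0.0015, "claw": 0.014},
    {"ax": 0, "ay": 0, "az": 0, "tx": 0, "ty": 0, "tz": -0.0015, "claw": 0.014},
    {"ax": 0, "ay": 0, "az": 0, "tx": 0, "ty": 0, "tz": -0.0015, "claw": 0.014},
    {"ax": 0, "ay": 0, "az": 0, "tx": 0, "ty": 0, "tz": -0.0015, "claw": 0.014},
    {"ax": 0, "ay": 0, "az": 0, "tx": 0, "ty": 0, "tz": -0.0015, "claw": 0.014},
    {"ax": 0, "ay": 0, "az": 0, "tx": 0, "ty": 0, "tz": -0.0015, "claw": 0.014},
    {"ax": 0, "ay": 0, "az": 0, "tx": 0, "ty": 0, "tz": -0.0015, "claw": 0.014},
    {"ax": 0, "ay": 0, "az": 0, "tx": 0, "ty": 0, "tz": -0.0015, "claw": 0.014},
    {"ax": 0, "ay": 0, "az": 0, "tx": 0, "ty": 0, "tz": -0.0015, "claw": 0.014},
    {"ax": 0, "ay": 0, "az": 0, "tx": 0, "ty": 0, "tz": 0, "claw": 0.014},
    {"ax": 0, "ay": 0, "az": 0, "tx": 0, "ty": 0, "tz": 0, "claw": 0.014}
  ]
}}

```text
clock: 8.48
ee_pos: [535.1, 112.9, 130.0]
orientation: [180.0, -0.0, -1.9]
contact_force: [0.8, 2.3, -0.7]
grip_width: 19.3
```

Emit:
{"method": "carry_out", "body": {
  "series": [
    {"ax": 0, "ay": 0, "az": 0, "tx": 0, "ty": 0, "tz": -0.0005, "claw": 0.014},
    {"ax": 0, "ay": 0, "az": 0, "tx": 0, "ty": 0, "tz": -0.0005, "claw": 0.014},
    {"ax": 0, "ay": 0, "az": 0, "tx": 0, "ty": 0, "tz": -0.0005, "claw": 0.014},
    {"ax": 0, "ay": 0, "az": 0, "tx": 0, "ty": 0, "tz": -0.0005, "claw": 0.014},
    {"ax": 0, "ay": 0, "az": 0, "tx": 0, "ty": 0, "tz": -0.0005, "claw": 0.014},
    {"ax": 0, "ay": 0, "az": 0, "tx": 0, "ty": 0, "tz": -0.0005, "claw": 0.014}
  ]
}}

```text
clock: 8.98
ee_pos: [535.1, 113.0, 127.4]
orientation: [180.0, -0.0, -1.9]
contact_force: [-0.8, 3.0, 2.3]
grip_width: 19.3
```

```bash
python3 - <<'E'
from h import *
for i in range(2):
    p,d=eyes.grab_frame("side"); s=status.sense(); print(s["ee_pos"].round(1),s["contact_force"].round(1))
c=cam("side");u,v=proj(c,[536,114,100]).astype(int); k=45
cv2.imwrite("pics/q1.png",cv2.resize(p[v-k:v+k,u-k:u+k],(500,500),interpolation=cv2.INTER_CUBIC))
E
```

```text
[535.1 112.9 127.3] [0.7 2.  3.1]
[535.1 113.  127.3] [-0.2  2.3  1.9]
```

View pics/q1.png

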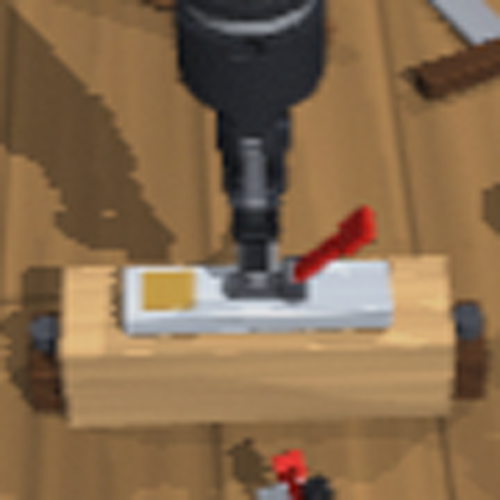

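Emit:
{"method": "carry_out", "body": {
  "series": [
    {"ax": 0, "ay": 0, "az": 0, "tx": 0, "ty": 0, "tz": -0.0005, "claw": 0.014},
    {"ax": 0, "ay": 0, "az": 0, "tx": 0, "ty": 0, "tz": -0.0005, "claw": 0.014},
    {"ax": 0, "ay": 0, "az": 0, "tx": 0, "ty": 0, "tz": 0, "claw": 0.014}
  ]
}}

```text
clock: 9.33
ee_pos: [535.1, 113.0, 126.3]
orientation: [-180.0, 0.0, -1.9]
contact_force: [-0.3, 1.7, 0.9]
grip_width: 19.4
```

Emit:
{"method": "carry_out", "body": {
  "series": [
    {"ax": 0, "ay": 0, "az": 0, "tx": 0, "ty": 0, "tz": -0.0005, "claw": 0.014},
    {"ax": 0, "ay": 0, "az": 0, "tx": 0, "ty": 0, "tz": -0.0003, "claw": 0.014},
    {"ax": 0, "ay": 0, "az": 0, "tx": 0, "ty": 0, "tz": 0, "claw": 0.014}
  ]
}}

```text
clock: 9.58
ee_pos: [535.2, 113.0, 126.0]
orientation: [180.0, -0.0, -1.9]
contact_force: [-2.2, 1.6, 5.6]
grip_width: 19.4
```

Emit:
{"method": "carry_out", "body": {
  "series": [
    {"ax": 0, "ay": 0, "az": 0, "tx": 0, "ty": 0, "tz": -0.0003, "claw": 0.014},
    {"ax": 0, "ay": 0, "az": 0, "tx": 0, "ty": 0, "tz": 0, "claw": 0.014}
  ]
}}

```text
clock: 9.75
ee_pos: [535.2, 113.0, 126.0]
orientation: [180.0, -0.0, -1.9]
contact_force: [-1.2, 2.2, 7.3]
grip_width: 18.9
```

Emit:
{"method": "carry_out", "body": {
  "series": [
    {"ax": 0, "ay": 0, "az": 0, "tx": 0, "ty": 0, "tz": 0, "claw": 0.014}
  ]
}}

```text
clock: 9.83
ee_pos: [535.2, 113.0, 126.0]
orientation: [180.0, -0.0, -1.9]
contact_force: [-1.1, 1.9, 7.7]
grip_width: 19.1
```

Emit:
{"method": "carry_out", "body": {
  "series": [
    {"ax": 0, "ay": 0, "az": 0, "tx": 0, "ty": 0, "tz": -0.0003, "claw": 0.014},
    {"ax": 0, "ay": 0, "az": 0, "tx": 0, "ty": 0, "tz": 0, "claw": 0.014}
  ]
}}

```text
clock: 10.0
ee_pos: [535.2, 113.1, 126.0]
orientation: [180.0, -0.0, -1.9]
contact_force: [-3.9, 1.1, 8.4]
grip_width: 19.2
```

The tool stays at z = 126.0 while the force rises to about 8 N, so the tip is on the bottom at about 22.5 mm travel, matching the depth image. Now I'll release.

Emit:
{"method": "carry_out", "body": {
  "series": [
    {"ax": 0, "ay": 0, "az": 0, "tx": 0, "ty": 0, "tz": 0, "claw": 0.018},
    {"ax": 0, "ay": 0, "az": 0, "tx": 0, "ty": 0, "tz": 0, "claw": 0.018},
    {"ax": 0, "ay": 0, "az": 0, "tx": 0, "ty": 0, "tz": 0, "claw": 0.03},
    {"ax": 0, "ay": 0, "az": 0, "tx": 0, "ty": 0, "tz": 0, "claw": 0.045},
    {"ax": 0, "ay": 0, "az": 0, "tx": 0, "ty": 0, "tz": 0, "claw": 0.05},
    {"ax": 0, "ay": 0, "az": 0, "tx": 0, "ty": 0, "tz": 0, "claw": 0.05},
    {"ax": 0, "ay": 0, "az": 0, "tx": 0, "ty": 0, "tz": 0, "claw": 0.05}
  ],
  "grip_force": 20
}}

```text
clock: 10.58
ee_pos: [534.9, 112.5, 124.5]
orientation: [180.0, 0.0, -1.9]
contact_force: [0.3, 0.7, -0.3]
grip_width: 49.9
```

Emit:
{"method": "carry_out", "body": {
  "series": [
    {"ax": 0, "ay": 0, "az": 0, "tx": 0, "ty": 0, "tz": 0.01, "claw": 0.05},
    {"ax": 0, "ay": 0, "az": 0, "tx": 0, "ty": 0, "tz": 0.02, "claw": 0.05},
    {"ax": 0, "ay": 0, "az": 0, "tx": 0, "ty": 0, "tz": 0.02, "claw": 0.05},
    {"ax": 0, "ay": 0, "az": 0, "tx": 0, "ty": 0, "tz": 0.01, "claw": 0},
    {"ax": 0, "ay": 0, "az": 0, "tx": 0, "ty": 0, "tz": 0, "claw": 0},
    {"ax": 0, "ay": 0, "az": 0, "tx": 0, "ty": 0, "tz": 0, "claw": 0},
    {"ax": 0, "ay": 0, "az": 0, "tx": 0, "ty": 0, "tz": 0, "claw": 0},
    {"ax": 0, "ay": 0, "az": 0, "tx": 0, "ty": 0, "tz": 0, "claw": 0},
    {"ax": 0, "ay": 0, "az": 0, "tx": 0, "ty": 0, "tz": 0, "claw": 0}
  ]
}}

```text
clock: 11.33
ee_pos: [534.4, 112.7, 183.8]
orientation: [180.0, 0.1, -1.9]
contact_force: [0.5, 1.1, -0.7]
grip_width: -0.1
```

```bash
cat > q.py <<'E'
from h import *
import sys
p,d=eyes.grab_frame("side"); c=cam("side"); s=status.sense(); print(s["clock"],s["ee_pos"].round(1),s["orientation"].round(1),s["contact_force"].round(1),s["grip_width"])
u,v=proj(c,[536,114,100]).astype(int); k=45
cv2.imwrite(f"pics/{sys.argv[1]}.png",cv2.resize(p[v-k:v+k,u-k:u+k],(500,500),interpolation=cv2.INTER_CUBIC)); cv2.imwrite(f"pics/{sys.argv[1]}_full.png",p)
W=cloud(c,d); near=(np.hypot(W[...,0]-536,W[...,1]-114)<85)
hsv=cv2.cvtColor(p,cv2.COLOR_BGR2HSV)
red=((hsv[...,0]<8)|(hsv[...,0]>172))&(hsv[...,1]>170)&near&(W[...,2]>75)
P=W[red]; print("red",len(P),P.mean(0).round(1),"x",np.percentile(P[:,0],[2,98]).round(1),"z",np.percentile(P[:,2],[2,98]).round(1))
A=np.c_[P[:,0]-550,np.ones(len(P))]; print("slope",np.linalg.lstsq(A,P[:,2],rcond=None)[0])
hd=(p.max(2)<70)&(np.hypot(W[...,0]-536,W[...,1]-114)<22)&(W[...,2]>100)&(W[...,2]<141); P=W[hd]; print("head",len(P),P.mean(0).round(1),np.percentile(P[:,2],[50,90,97]).round(1),cv2.minAreaRect(P[:,:2].astype(np.float32)))
E
python3 q.py q2
```

```text
11.3833 [534.5 112.8 184. ] [ 1.8e+02  1.0e-01 -1.9e+00] [ 0.1  0.2 -0.4] -0.024699257969505593
red 67 [582.4 110.2 112.6] x [559.6 598.4] z [ 91.1 128. ]
slope [ 0.99220055 80.46138562]
head 58 [536.1 108.3 126.8] [130.4 134.  135. ] ((536.2832641601562, 112.61336517333984), (21.147165298461914, 15.322937965393066), 86.66928100585938)
```

View pics/q2.png

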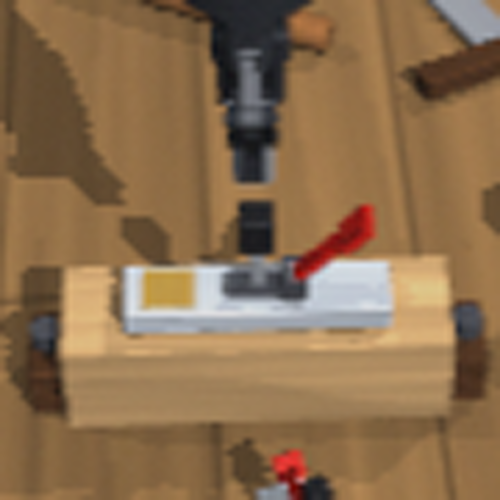

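The gauge stands on the beam with its head free, top at z ≈ 134 as expected. I'll tap the head with closed fingers to confirm the probe is still on the bottom.

Emit:
{"method": "carry_out", "body": {
  "series": [
    {"ax": 0, "ay": 0, "az": 0, "tx": 0.0005, "ty": 0, "tz": -0.012, "claw": 0},
    {"ax": 0, "ay": 0, "az": 0, "tx": 0, "ty": 0, "tz": -0.008, "claw": 0},
    {"ax": 0, "ay": 0, "az": 0, "tx": 0, "ty": 0, "tz": -0.003, "claw": 0},
    {"ax": 0, "ay": 0, "az": 0, "tx": 0, "ty": 0, "tz": -0.001, "claw": 0},
    {"ax": 0, "ay": 0, "az": 0, "tx": 0, "ty": 0, "tz": 0, "claw": 0},
    {"ax": 0, "ay": 0, "az": 0, "tx": 0, "ty": 0, "tz": 0, "claw": 0}
  ]
}}

```text
clock: 11.88
ee_pos: [535.6, 113.0, 160.9]
orientation: [-180.0, 0.0, -1.9]
contact_force: [0.5, 0.3, 0.6]
grip_width: 0.1
```

Emit:
{"method": "carry_out", "body": {
  "series": [
    {"ax": 0, "ay": 0, "az": 0, "tx": 0, "ty": 0, "tz": -0.0005, "claw": 0},
    {"ax": 0, "ay": 0, "az": 0, "tx": 0, "ty": 0, "tz": -0.0005, "claw": 0},
    {"ax": 0, "ay": 0, "az": 0, "tx": 0, "ty": 0, "tz": 0, "claw": 0}
  ]
}}

```text
clock: 12.13
ee_pos: [535.7, 113.0, 160.2]
orientation: [180.0, -0.0, -1.9]
contact_force: [0.5, -0.1, 0.2]
grip_width: -0.1
```

Emit:
{"method": "carry_out", "body": {
  "series": [
    {"ax": 0, "ay": 0, "az": 0, "tx": 0, "ty": 0, "tz": -0.0005, "claw": 0},
    {"ax": 0, "ay": 0, "az": 0, "tx": 0, "ty": 0, "tz": -0.0005, "claw": 0},
    {"ax": 0, "ay": 0, "az": 0, "tx": 0, "ty": 0, "tz": 0, "claw": 0}
  ]
}}

```text
clock: 12.38
ee_pos: [535.5, 112.9, 158.9]
orientation: [180.0, 0.0, -1.9]
contact_force: [0.4, 1.1, -1.0]
grip_width: 0.1
```

Emit:
{"method": "carry_out", "body": {
  "series": [
    {"ax": 0, "ay": 0, "az": 0, "tx": 0, "ty": 0, "tz": -0.0005, "claw": 0},
    {"ax": 0, "ay": 0, "az": 0, "tx": 0, "ty": 0, "tz": -0.0005, "claw": 0},
    {"ax": 0, "ay": 0, "az": 0, "tx": 0, "ty": 0, "tz": 0, "claw": 0}
  ]
}}

```text
clock: 12.63
ee_pos: [535.5, 112.9, 157.8]
orientation: [180.0, 0.0, -1.9]
contact_force: [0.4, 0.5, -0.9]
grip_width: 0.1
```

Emit:
{"method": "carry_out", "body": {
  "series": [
    {"ax": 0, "ay": 0, "az": 0, "tx": 0, "ty": 0, "tz": -0.0005, "claw": 0},
    {"ax": 0, "ay": 0, "az": 0, "tx": 0, "ty": 0, "tz": -0.0003, "claw": 0},
    {"ax": 0, "ay": 0, "az": 0, "tx": 0, "ty": 0, "tz": 0, "claw": 0}
  ]
}}

```text
clock: 12.88
ee_pos: [535.5, 112.9, 157.1]
orientation: [180.0, 0.0, -1.9]
contact_force: [-0.6, 0.0, 0.4]
grip_width: -0.3
```

Emit:
{"method": "carry_out", "body": {
  "series": [
    {"ax": 0, "ay": 0, "az": 0, "tx": 0, "ty": 0, "tz": -0.0005, "claw": 0},
    {"ax": 0, "ay": 0, "az": 0, "tx": 0, "ty": 0, "tz": 0, "claw": 0}
  ]
}}

```text
clock: 13.05
ee_pos: [535.5, 112.9, 156.6]
orientation: [180.0, 0.0, -1.9]
contact_force: [-0.1, -0.7, -0.2]
grip_width: -0.1
```

Emit:
{"method": "carry_out", "body": {
  "series": [
    {"ax": 0, "ay": 0, "az": 0, "tx": 0, "ty": 0, "tz": -0.0005, "claw": 0},
    {"ax": 0, "ay": 0, "az": 0, "tx": 0, "ty": 0, "tz": 0, "claw": 0}
  ]
}}

```text
clock: 13.22
ee_pos: [535.6, 112.9, 156.1]
orientation: [180.0, 0.0, -1.9]
contact_force: [-0.2, -0.6, 0.4]
grip_width: -0.2
```

Emit:
{"method": "carry_out", "body": {
  "series": [
    {"ax": 0, "ay": 0, "az": 0, "tx": 0, "ty": 0, "tz": -0.0005, "claw": 0},
    {"ax": 0, "ay": 0, "az": 0, "tx": 0, "ty": 0, "tz": 0, "claw": 0}
  ]
}}

```text
clock: 13.38
ee_pos: [535.6, 113.0, 155.8]
orientation: [180.0, -0.0, -1.9]
contact_force: [-0.2, 0.6, 0.8]
grip_width: -0.1
```

Emit:
{"method": "carry_out", "body": {
  "series": [
    {"ax": 0, "ay": 0, "az": 0, "tx": 0, "ty": 0, "tz": -0.0005, "claw": 0},
    {"ax": 0, "ay": 0, "az": 0, "tx": 0, "ty": 0, "tz": 0, "claw": 0}
  ]
}}

```text
clock: 13.55
ee_pos: [535.7, 113.0, 155.7]
orientation: [180.0, -0.0, -1.9]
contact_force: [-1.3, -1.1, 5.0]
grip_width: 0.2
```

Emit:
{"method": "carry_out", "body": {
  "series": [
    {"ax": 0, "ay": 0, "az": 0, "tx": 0, "ty": 0, "tz": -0.0004, "claw": 0},
    {"ax": 0, "ay": 0, "az": 0, "tx": 0, "ty": 0, "tz": 0, "claw": 0}
  ]
}}

```text
clock: 13.72
ee_pos: [535.7, 113.1, 155.7]
orientation: [180.0, -0.0, -1.9]
contact_force: [-2.3, -0.8, 6.3]
grip_width: -0.1
```

Emit:
{"method": "carry_out", "body": {
  "series": [
    {"ax": 0, "ay": 0, "az": 0, "tx": 0, "ty": 0, "tz": -0.0004, "claw": 0},
    {"ax": 0, "ay": 0, "az": 0, "tx": 0, "ty": 0, "tz": 0, "claw": 0}
  ]
}}

```text
clock: 13.88
ee_pos: [535.7, 113.1, 155.6]
orientation: [180.0, -0.0, -1.9]
contact_force: [-4.0, 0.2, 8.6]
grip_width: -0.1
```

Contact at z = 155.7 and a firm stop, so the probe is on the bottom (travel ≈ 23.3 mm, depth ≈ 22.3 mm). Next I'll move up and over the lever.

Emit:
{"method": "carry_out", "body": {
  "series": [
    {"ax": 0, "ay": 0, "az": 0, "tx": 0, "ty": 0, "tz": 0.007, "claw": 0},
    {"ax": 0, "ay": 0, "az": 0, "tx": 0, "ty": 0, "tz": 0.015, "claw": 0},
    {"ax": 0, "ay": 0, "az": 0, "tx": 0.014, "ty": -0.0005, "tz": 0, "claw": 0},
    {"ax": 0, "ay": 0, "az": 0, "tx": 0.014, "ty": -0.0005, "tz": 0, "claw": 0},
    {"ax": 0, "ay": 0, "az": 0, "tx": 0.014, "ty": -0.0005, "tz": 0, "claw": 0},
    {"ax": 0, "ay": 0, "az": 0, "tx": 0.014, "ty": -0.0005, "tz": 0, "claw": 0},
    {"ax": 0, "ay": 0, "az": 0, "tx": 0, "ty": 0, "tz": -0.01, "claw": 0},
    {"ax": 0, "ay": 0, "az": 0, "tx": 0, "ty": 0, "tz": -0.006, "claw": 0},
    {"ax": 0, "ay": 0, "az": 0, "tx": 0, "ty": 0, "tz": 0, "claw": 0}
  ]
}}

```text
clock: 14.63
ee_pos: [589.6, 110.7, 157.8]
orientation: [180.0, 0.3, -1.9]
contact_force: [-0.8, 0.1, -0.1]
grip_width: 0.3
```

```bash
python3 q.py q3
```

```text
14.6833 [589.8 110.9 158.7] [180.    0.2  -1.9] [0.2 0.4 0.5] 0.002684992952629967
red 59 [580.6 108.9 110.3] x [559.4 597.9] z [ 89.  126.6]
slope [ 0.99136034 79.91252766]
head 58 [536.1 108.1 127.1] [130.2 134.4 135. ] ((536.2643432617188, 111.58956909179688), (21.844778060913086, 15.397473335266113), 85.91370391845703)
```

View pics/q3.png

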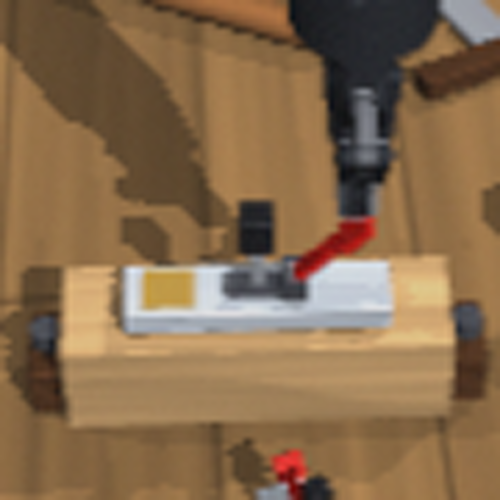

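Emit:
{"method": "carry_out", "body": {
  "series": [
    {"ax": 0, "ay": 0, "az": 0, "tx": 0.002, "ty": 0, "tz": 0, "claw": 0},
    {"ax": 0, "ay": 0, "az": 0, "tx": 0, "ty": 0, "tz": -0.002, "claw": 0},
    {"ax": 0, "ay": 0, "az": 0, "tx": 0, "ty": 0, "tz": -0.002, "claw": 0},
    {"ax": 0, "ay": 0, "az": 0, "tx": 0, "ty": 0, "tz": -0.002, "claw": 0},
    {"ax": 0, "ay": 0, "az": 0, "tx": 0, "ty": 0, "tz": -0.002, "claw": 0},
    {"ax": 0, "ay": 0, "az": 0, "tx": 0, "ty": 0, "tz": -0.002, "claw": 0},
    {"ax": 0, "ay": 0, "az": 0, "tx": 0, "ty": 0, "tz": -0.002, "claw": 0},
    {"ax": 0, "ay": 0, "az": 0, "tx": 0, "ty": 0, "tz": -0.002, "claw": 0},
    {"ax": 0, "ay": 0, "az": 0, "tx": 0, "ty": 0, "tz": 0, "claw": 0}
  ]
}}

```text
clock: 15.43
ee_pos: [595.7, 110.9, 147.7]
orientation: [-180.0, -0.3, -1.9]
contact_force: [2.5, -0.4, 3.5]
grip_width: -0.2
```

```bash
python3 q.py q4
```

```text
15.4833 [595.6 110.9 147.7] [-180.    -0.3   -1.9] [ 3.5 -0.2  4.2] -0.2781836237942929
red 50 [578.9 108.3 106.4] x [558.9 600.2] z [ 89.7 123.9]
slope [ 0.84819757 81.84217005]
head 57 [536.1 108.  127.3] [130.5 134.  135.6] ((536.4143676757812, 112.23074340820312), (23.174819946289062, 15.323083877563477), 85.50704956054688)
```

View pics/q4.png

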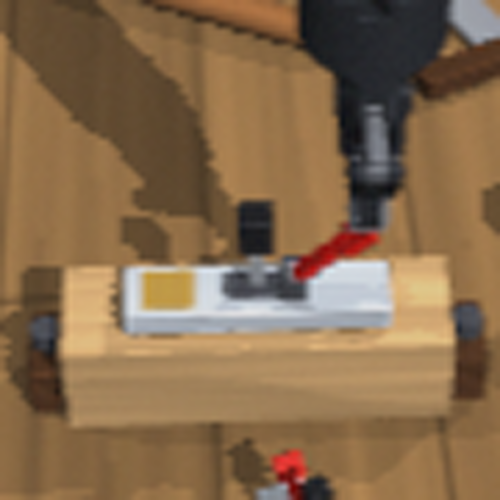

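Emit:
{"method": "carry_out", "body": {
  "series": [
    {"ax": 0, "ay": 0, "az": 0, "tx": -0.0005, "ty": 0, "tz": -0.002, "claw": 0},
    {"ax": 0, "ay": 0, "az": 0, "tx": -0.0005, "ty": 0, "tz": -0.002, "claw": 0},
    {"ax": 0, "ay": 0, "az": 0, "tx": -0.0005, "ty": 0, "tz": -0.002, "claw": 0},
    {"ax": 0, "ay": 0, "az": 0, "tx": -0.0005, "ty": 0, "tz": -0.002, "claw": 0},
    {"ax": 0, "ay": 0, "az": 0, "tx": 0, "ty": 0, "tz": -0.002, "claw": 0},
    {"ax": 0, "ay": 0, "az": 0, "tx": 0, "ty": 0, "tz": -0.002, "claw": 0},
    {"ax": 0, "ay": 0, "az": 0, "tx": 0, "ty": 0, "tz": -0.002, "claw": 0},
    {"ax": 0, "ay": 0, "az": 0, "tx": 0, "ty": 0, "tz": -0.002, "claw": 0},
    {"ax": 0, "ay": 0, "az": 0, "tx": 0, "ty": 0, "tz": -0.002, "claw": 0},
    {"ax": 0, "ay": 0, "az": 0, "tx": 0, "ty": 0, "tz": -0.002, "claw": 0},
    {"ax": 0, "ay": 0, "az": 0, "tx": 0, "ty": 0, "tz": 0, "claw": 0}
  ]
}}

```text
clock: 16.4
ee_pos: [591.2, 110.9, 125.7]
orientation: [180.0, 0.1, -1.9]
contact_force: [0.1, 0.2, 0.8]
grip_width: 0.3
```

```bash
python3 q.py q5
```

```text
16.45 [591.  110.9 125.6] [ 1.8e+02  1.0e-01 -1.9e+00] [ 0.  -0.9  0. ] -0.286439022731223
red 49 [586.3 108.6  97.5] x [562.1 611. ] z [ 87.9 108.1]
slope [ 0.37411247 83.89143162]
head 57 [536.2 107.8 127.5] [131.1 134.4 134.8] ((536.3515625, 112.342041015625), (23.353382110595703, 15.302640914916992), 85.99630737304688)
```

View pics/q5.png

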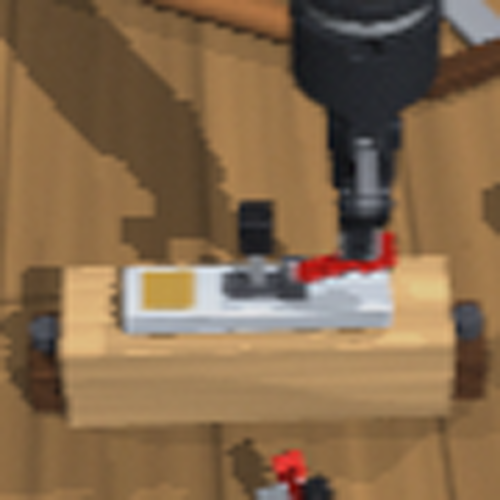

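Emit:
{"method": "carry_out", "body": {
  "series": [
    {"ax": 0, "ay": 0, "az": 0, "tx": 0.0002, "ty": 0, "tz": -0.002, "claw": 0},
    {"ax": 0, "ay": 0, "az": 0, "tx": 0.0002, "ty": 0, "tz": -0.002, "claw": 0},
    {"ax": 0, "ay": 0, "az": 0, "tx": 0.0002, "ty": 0, "tz": -0.002, "claw": 0},
    {"ax": 0, "ay": 0, "az": 0, "tx": 0.0002, "ty": 0, "tz": -0.002, "claw": 0},
    {"ax": 0, "ay": 0, "az": 0, "tx": 0, "ty": 0, "tz": -0.001, "claw": 0},
    {"ax": 0, "ay": 0, "az": 0, "tx": 0, "ty": 0, "tz": -0.001, "claw": 0},
    {"ax": 0, "ay": 0, "az": 0, "tx": 0, "ty": 0, "tz": 0, "claw": 0}
  ]
}}

```text
clock: 17.03
ee_pos: [592.5, 110.9, 116.2]
orientation: [180.0, -0.0, -1.9]
contact_force: [1.2, -0.1, 1.8]
grip_width: 0.1
```

Emit:
{"method": "carry_out", "body": {
  "series": [
    {"ax": 0, "ay": 0, "az": 0, "tx": 0, "ty": 0, "tz": -0.001, "claw": 0},
    {"ax": 0, "ay": 0, "az": 0, "tx": 0, "ty": 0, "tz": -0.001, "claw": 0},
    {"ax": 0, "ay": 0, "az": 0, "tx": 0, "ty": 0, "tz": 0, "claw": 0}
  ]
}}

```text
clock: 17.28
ee_pos: [592.5, 110.9, 114.3]
orientation: [180.0, -0.0, -1.9]
contact_force: [1.2, -0.0, 2.7]
grip_width: -0.1
```

Emit:
{"method": "carry_out", "body": {
  "series": [
    {"ax": 0, "ay": 0, "az": 0, "tx": 0, "ty": 0, "tz": -0.001, "claw": 0},
    {"ax": 0, "ay": 0, "az": 0, "tx": 0, "ty": 0, "tz": -0.001, "claw": 0},
    {"ax": 0, "ay": 0, "az": 0, "tx": 0, "ty": 0, "tz": 0, "claw": 0}
  ]
}}

```text
clock: 17.53
ee_pos: [592.4, 110.9, 112.2]
orientation: [180.0, -0.0, -1.9]
contact_force: [1.7, -0.2, 1.3]
grip_width: 0.0
```

Emit:
{"method": "carry_out", "body": {
  "series": [
    {"ax": 0, "ay": 0, "az": 0, "tx": 0, "ty": 0, "tz": -0.001, "claw": 0},
    {"ax": 0, "ay": 0, "az": 0, "tx": 0, "ty": 0, "tz": -0.001, "claw": 0},
    {"ax": 0, "ay": 0, "az": 0, "tx": 0, "ty": 0, "tz": 0, "claw": 0}
  ]
}}

```text
clock: 17.78
ee_pos: [592.4, 110.9, 110.2]
orientation: [-180.0, 0.0, -1.9]
contact_force: [1.8, 0.1, 2.3]
grip_width: -0.3
```

Emit:
{"method": "carry_out", "body": {
  "series": [
    {"ax": 0, "ay": 0, "az": 0, "tx": 0, "ty": 0, "tz": -0.001, "claw": 0},
    {"ax": 0, "ay": 0, "az": 0, "tx": 0, "ty": 0, "tz": 0, "claw": 0}
  ]
}}

```text
clock: 17.95
ee_pos: [592.5, 110.9, 109.5]
orientation: [180.0, -0.0, -1.9]
contact_force: [2.0, 0.0, 3.9]
grip_width: 0.0
```

Emit:
{"method": "carry_out", "body": {
  "series": [
    {"ax": 0, "ay": 0, "az": 0, "tx": 0, "ty": 0, "tz": -0.001, "claw": 0},
    {"ax": 0, "ay": 0, "az": 0, "tx": 0, "ty": 0, "tz": 0, "claw": 0}
  ]
}}

```text
clock: 18.12
ee_pos: [592.5, 111.0, 109.3]
orientation: [180.0, -0.0, -1.9]
contact_force: [0.6, -1.0, 7.8]
grip_width: 0.1
```

Emit:
{"method": "carry_out", "body": {
  "series": [
    {"ax": 0, "ay": 0, "az": 0, "tx": 0, "ty": 0, "tz": -0.001, "claw": 0},
    {"ax": 0, "ay": 0, "az": 0, "tx": 0, "ty": 0, "tz": -0.001, "claw": 0},
    {"ax": 0, "ay": 0, "az": 0, "tx": 0, "ty": 0, "tz": 0, "claw": 0}
  ]
}}

```text
clock: 18.37
ee_pos: [592.6, 111.0, 108.8]
orientation: [179.9, -0.0, -1.9]
contact_force: [-3.5, -2.6, 16.7]
grip_width: 0.3
```

Emit:
{"method": "carry_out", "body": {
  "series": [
    {"ax": 0, "ay": 0, "az": 0, "tx": 0, "ty": 0, "tz": -0.001, "claw": 0},
    {"ax": 0, "ay": 0, "az": 0, "tx": 0, "ty": 0, "tz": 0, "claw": 0}
  ]
}}

```text
clock: 18.53
ee_pos: [592.7, 111.1, 108.6]
orientation: [179.9, -0.1, -1.9]
contact_force: [-4.5, -2.5, 21.0]
grip_width: 0.1
```

Emit:
{"method": "carry_out", "body": {
  "series": [
    {"ax": 0, "ay": 0, "az": 0, "tx": 0, "ty": 0, "tz": -0.001, "claw": 0},
    {"ax": 0, "ay": 0, "az": 0, "tx": 0, "ty": 0, "tz": 0, "claw": 0}
  ]
}}

```text
clock: 18.7
ee_pos: [592.7, 111.1, 108.4]
orientation: [179.9, -0.1, -1.9]
contact_force: [-7.1, -2.5, 24.8]
grip_width: -0.2
```

Emit:
{"method": "carry_out", "body": {
  "series": [
    {"ax": 0, "ay": 0, "az": 0, "tx": 0, "ty": 0, "tz": -0.001, "claw": 0},
    {"ax": 0, "ay": 0, "az": 0, "tx": 0, "ty": 0, "tz": 0, "claw": 0},
    {"ax": 0, "ay": 0, "az": 0, "tx": 0, "ty": 0, "tz": 0, "claw": 0}
  ]
}}

```text
clock: 18.95
ee_pos: [592.8, 111.2, 108.2]
orientation: [179.9, -0.1, -1.9]
contact_force: [-8.5, -2.9, 30.5]
grip_width: -0.2
```

```bash
python3 q.py q6
```

```text
19.0 [592.7 111.1 108.2] [ 1.799e+02 -1.000e-01 -1.900e+00] [-9.2 -3.8 29.4] 0.379875790248083
red 44 [591.4 108.6  86. ] x [562.1 614.5] z [82.9 88.7]
slope [-1.96141952e-02  8.68003878e+01]
head 58 [536.1 108.  127.1] [131.  134.3 134.9] ((536.1997680664062, 111.93148040771484), (21.589801788330078, 15.432012557983398), 86.50040435791016)
```

View pics/q6.png

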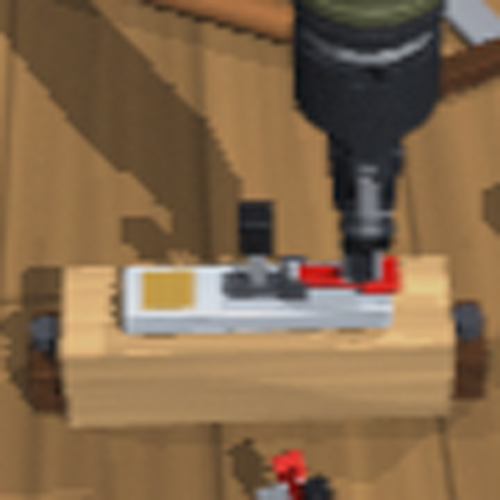

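Emit:
{"method": "carry_out", "body": {
  "series": [
    {"ax": 0, "ay": 0, "az": 0, "tx": -0.001, "ty": -0.0005, "tz": 0, "claw": 0},
    {"ax": 0, "ay": 0, "az": 0, "tx": -0.0005, "ty": 0, "tz": -0.001, "claw": 0},
    {"ax": 0, "ay": 0, "az": 0, "tx": 0, "ty": 0, "tz": 0, "claw": 0}
  ]
}}

```text
clock: 19.25
ee_pos: [592.6, 111.1, 108.2]
orientation: [179.9, -0.3, -1.9]
contact_force: [-6.3, -2.3, 31.2]
grip_width: 0.2
```

Level and hard against the stop at 31 N. I'll retreat and inspect.

Emit:
{"method": "carry_out", "body": {
  "series": [
    {"ax": 0, "ay": 0, "az": 0, "tx": -0.0005, "ty": 0, "tz": 0.002, "claw": 0},
    {"ax": 0, "ay": 0, "az": 0, "tx": 0, "ty": 0, "tz": 0.003, "claw": 0},
    {"ax": 0, "ay": 0, "az": 0, "tx": 0, "ty": 0, "tz": 0.005, "claw": 0},
    {"ax": 0, "ay": 0, "az": 0, "tx": 0, "ty": 0, "tz": 0.02, "claw": 0},
    {"ax": 0, "ay": 0, "az": 0, "tx": 0, "ty": 0, "tz": 0.03, "claw": 0},
    {"ax": 0, "ay": 0, "az": 0, "tx": 0, "ty": 0, "tz": 0.03, "claw": 0},
    {"ax": 0, "ay": 0, "az": 0, "tx": 0, "ty": 0, "tz": 0.02, "claw": 0},
    {"ax": 0, "ay": 0, "az": 0, "tx": -0.005, "ty": -0.03, "tz": 0, "claw": 0},
    {"ax": 0, "ay": 0, "az": 0, "tx": -0.005, "ty": -0.04, "tz": 0, "claw": 0},
    {"ax": 0, "ay": 0, "az": 0, "tx": -0.005, "ty": -0.04, "tz": 0, "claw": 0},
    {"ax": 0, "ay": 0, "az": 0, "tx": -0.005, "ty": -0.04, "tz": 0, "claw": 0},
    {"ax": 0, "ay": 0, "az": 0, "tx": -0.005, "ty": -0.04, "tz": 0, "claw": 0},
    {"ax": 0, "ay": 0, "az": 0, "tx": -0.005, "ty": -0.04, "tz": 0, "claw": 0},
    {"ax": 0, "ay": 0, "az": 0, "tx": 0, "ty": 0, "tz": 0, "claw": 0},
    {"ax": 0, "ay": 0, "az": 0, "tx": 0, "ty": 0, "tz": 0, "claw": 0}
  ]
}}

```text
clock: 20.5
ee_pos: [558.3, -122.9, 210.6]
orientation: [-180.0, 0.3, -2.3]
contact_force: [1.5, 1.8, 0.2]
grip_width: 0.1
```

```bash
python3 q.py q7; python3 - <<'E'
from h import *
p,d=eyes.grab_frame("top"); c=cam("top"); cv2.imwrite("pics/t7.png",p); W=cloud(c,d)
im=rect(c,p,440,630,70,165,76); cv2.imwrite("pics/t7r.png",im)
E
```

```text
20.55 [ 559.  -120.   210.9] [-179.9    0.2   -2. ] [0.4 1.6 0.2] 0.39113197751666134q.py:9: RuntimeWarning: Mean of empty slice.
  P=W[red]; print("red",len(P),P.mean(0).round(1),"x",np.percentile(P[:,0],[2,98]).round(1),"z",np.percentile(P[:,2],[2,98]).round(1))
  ret = um.true_divide(
Traceback (most recent call last):
  File "q.py", line 9, in <module>
    P=W[red]; print("red",len(P),P.mean(0).round(1),"x",np.percentile(P[:,0],[2,98]).round(1),"z",np.percentile(P[:,2],[2,98]).round(1))
                                                        ~~~~~~~~~~~~~^^^^^^^^^^^^^^^
IndexError: index -1 is out of bounds for axis 0 with size 0
```

View pics/q7.png

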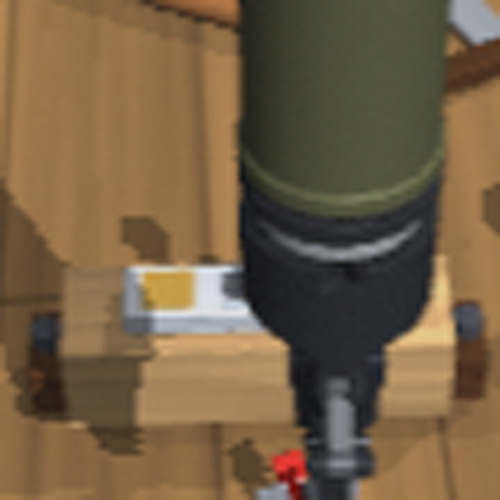

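View pics/t7r.png

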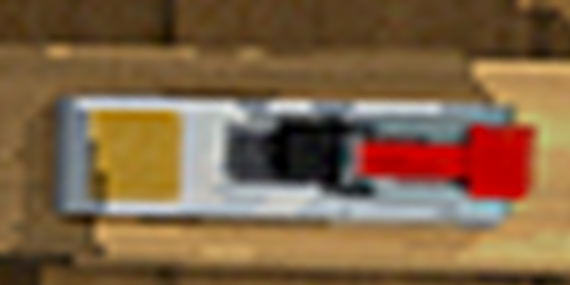

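View pics/q7_full.png

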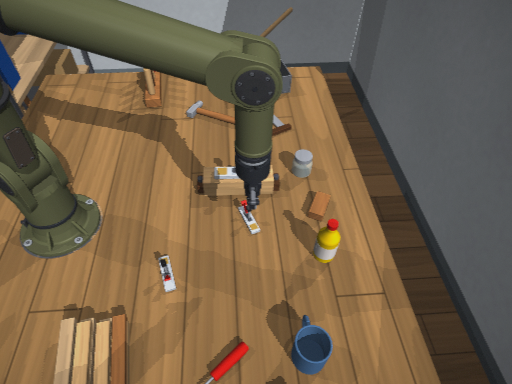

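The top view shows the gauge aligned along the beam with the lever flat. The arm blocks the side view, so I'll move farther off for a last check.

Emit:
{"method": "carry_out", "body": {
  "series": [
    {"ax": 0, "ay": 0, "az": 0, "tx": -0.015, "ty": -0.035, "tz": 0.005, "claw": 0},
    {"ax": 0, "ay": 0, "az": 0, "tx": -0.015, "ty": -0.035, "tz": 0.005, "claw": 0},
    {"ax": 0, "ay": 0, "az": 0, "tx": -0.015, "ty": -0.035, "tz": 0.005, "claw": 0},
    {"ax": 0, "ay": 0, "az": 0, "tx": -0.015, "ty": -0.035, "tz": 0.005, "claw": 0},
    {"ax": 0, "ay": 0, "az": 0, "tx": -0.015, "ty": -0.035, "tz": 0.005, "claw": 0},
    {"ax": 0, "ay": 0, "az": 0, "tx": -0.015, "ty": -0.035, "tz": 0.005, "claw": 0},
    {"ax": 0, "ay": 0, "az": 0, "tx": 0, "ty": 0, "tz": 0, "claw": 0}
  ]
}}

```text
clock: 21.18
ee_pos: [466.4, -336.9, 242.6]
orientation: [179.8, 0.1, -2.4]
contact_force: [-1.5, -0.8, -0.3]
grip_width: -0.1
```

```bash
python3 q.py q8 2>&1 | tail -5; python3 - <<'E'
from h import *
p=cv2.imread("pics/q8_full.png"); cv2.imwrite("pics/q8r.png",rect(cam("side"),p,440,630,70,165,76))
p,d=eyes.grab_frame("top"); cv2.imwrite("pics/t8.png",p)
E
```

```text
21.2333 [ 468.5 -332.6  242.1] [ 1.8e+02  1.0e-01 -2.2e+00] [-0.   0.5 -0. ] 0.008481524023871305
red 73 [593.1 110.4  86.7] x [563.4 614.7] z [83.1 90.3]
slope [3.16370011e-02 8.53462124e+01]
head 52 [536.  107.  126.7] [129.3 134.8 135.6] ((536.285888671875, 111.09757995605469), (20.604747772216797, 15.25301456451416), 86.49433898925781)
```

View pics/q8.png

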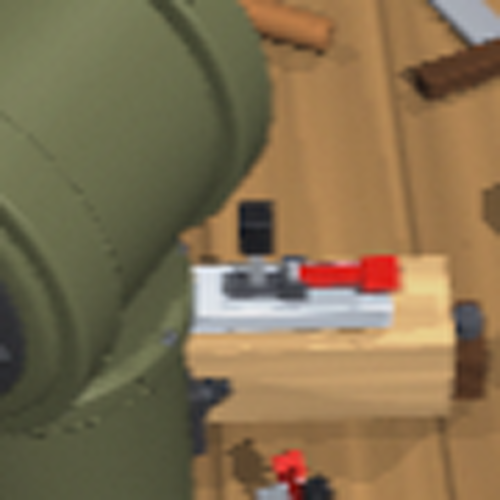

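View pics/q8r.png

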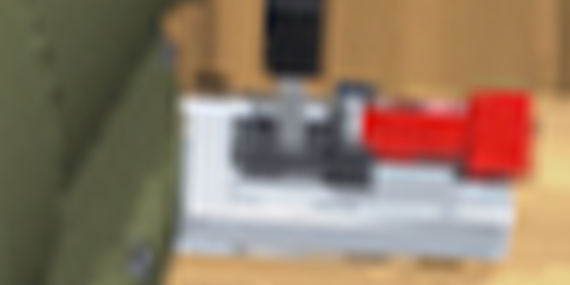

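View pics/t8.png

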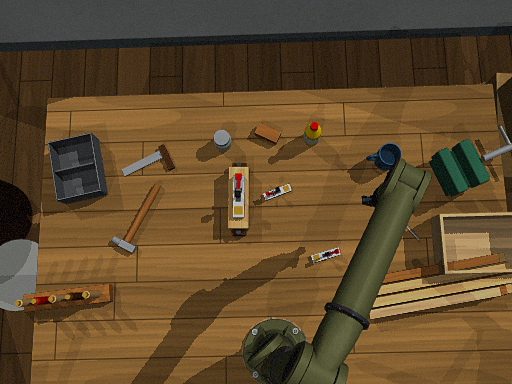

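Other things are unmoved, and the lever reads level within noise. There is plenty of time, so I'll press once more to make sure it is on the hard stop: z crept about 1 mm between 8 and 30 N, which is slightly more than on the head.

Emit:
{"method": "carry_out", "body": {
  "series": [
    {"ax": 0, "ay": 0, "az": 0, "tx": 0.009, "ty": 0.0317, "tz": 0, "claw": 0},
    {"ax": 0, "ay": 0, "az": 0, "tx": 0.009, "ty": 0.0317, "tz": 0, "claw": 0},
    {"ax": 0, "ay": 0, "az": 0, "tx": 0.009, "ty": 0.0317, "tz": 0, "claw": 0},
    {"ax": 0, "ay": 0, "az": 0, "tx": 0.009, "ty": 0.0317, "tz": 0, "claw": 0},
    {"ax": 0, "ay": 0, "az": 0, "tx": 0.009, "ty": 0.0317, "tz": 0, "claw": 0},
    {"ax": 0, "ay": 0, "az": 0, "tx": 0.009, "ty": 0.0317, "tz": 0, "claw": 0},
    {"ax": 0, "ay": 0, "az": 0, "tx": 0.009, "ty": 0.0317, "tz": 0, "claw": 0},
    {"ax": 0, "ay": 0, "az": 0, "tx": 0.009, "ty": 0.0317, "tz": 0, "claw": 0},
    {"ax": 0, "ay": 0, "az": 0, "tx": 0.009, "ty": 0.0317, "tz": 0, "claw": 0},
    {"ax": 0, "ay": 0, "az": 0, "tx": 0.009, "ty": 0.0317, "tz": 0, "claw": 0},
    {"ax": 0, "ay": 0, "az": 0, "tx": 0.009, "ty": 0.0317, "tz": 0, "claw": 0},
    {"ax": 0, "ay": 0, "az": 0, "tx": 0.009, "ty": 0.0317, "tz": 0, "claw": 0},
    {"ax": 0, "ay": 0, "az": 0, "tx": 0.009, "ty": 0.0317, "tz": 0, "claw": 0},
    {"ax": 0, "ay": 0, "az": 0, "tx": 0.007, "ty": 0.0317, "tz": 0, "claw": 0},
    {"ax": 0, "ay": 0, "az": 0, "tx": 0, "ty": 0, "tz": 0, "claw": 0},
    {"ax": 0, "ay": 0, "az": 0, "tx": 0, "ty": 0, "tz": 0, "claw": 0},
    {"ax": 0, "ay": 0, "az": 0, "tx": 0, "ty": 0, "tz": 0, "claw": 0}
  ]
}}

```text
clock: 22.7
ee_pos: [593.4, 116.2, 241.9]
orientation: [180.0, 0.1, -1.7]
contact_force: [0.7, -0.8, -0.1]
grip_width: -0.2
```

Emit:
{"method": "carry_out", "body": {
  "series": [
    {"ax": 0, "ay": 0, "az": 0, "tx": -0.001, "ty": -0.005, "tz": -0.03, "claw": 0},
    {"ax": 0, "ay": 0, "az": 0, "tx": 0, "ty": 0, "tz": -0.03, "claw": 0},
    {"ax": 0, "ay": 0, "az": 0, "tx": 0, "ty": 0, "tz": -0.03, "claw": 0},
    {"ax": 0, "ay": 0, "az": 0, "tx": 0, "ty": 0, "tz": -0.02, "claw": 0},
    {"ax": 0, "ay": 0, "az": 0, "tx": 0, "ty": 0, "tz": -0.01, "claw": 0},
    {"ax": 0, "ay": 0, "az": 0, "tx": 0, "ty": 0, "tz": 0, "claw": 0},
    {"ax": 0, "ay": 0, "az": 0, "tx": 0, "ty": 0, "tz": 0, "claw": 0}
  ]
}}

```text
clock: 23.28
ee_pos: [593.6, 108.8, 122.9]
orientation: [180.0, -0.0, -2.0]
contact_force: [0.3, 0.8, 0.6]
grip_width: -0.1
```

Emit:
{"method": "carry_out", "body": {
  "series": [
    {"ax": 0, "ay": 0, "az": 0, "tx": 0, "ty": 0, "tz": -0.003, "claw": 0},
    {"ax": 0, "ay": 0, "az": 0, "tx": 0, "ty": 0, "tz": -0.002, "claw": 0},
    {"ax": 0, "ay": 0, "az": 0, "tx": 0, "ty": 0, "tz": 0, "claw": 0}
  ]
}}

```text
clock: 23.53
ee_pos: [593.9, 109.3, 118.2]
orientation: [180.0, -0.1, -1.9]
contact_force: [-0.3, -0.4, -0.1]
grip_width: -0.2
```

Emit:
{"method": "carry_out", "body": {
  "series": [
    {"ax": 0, "ay": 0, "az": 0, "tx": -0.001, "ty": 0.001, "tz": -0.003, "claw": 0},
    {"ax": 0, "ay": 0, "az": 0, "tx": 0, "ty": 0, "tz": -0.003, "claw": 0},
    {"ax": 0, "ay": 0, "az": 0, "tx": 0, "ty": 0, "tz": -0.001, "claw": 0},
    {"ax": 0, "ay": 0, "az": 0, "tx": 0, "ty": 0, "tz": 0, "claw": 0}
  ]
}}

```text
clock: 23.87
ee_pos: [592.1, 110.2, 109.9]
orientation: [180.0, 0.0, -1.9]
contact_force: [-0.3, -0.2, 0.3]
grip_width: 0.1
```

Emit:
{"method": "carry_out", "body": {
  "series": [
    {"ax": 0, "ay": 0, "az": 0, "tx": 0, "ty": 0, "tz": -0.001, "claw": 0},
    {"ax": 0, "ay": 0, "az": 0, "tx": 0, "ty": 0, "tz": 0, "claw": 0}
  ]
}}

```text
clock: 24.03
ee_pos: [592.4, 110.3, 109.6]
orientation: [180.0, 0.0, -1.9]
contact_force: [-0.7, -0.7, 1.3]
grip_width: -0.3
```

Emit:
{"method": "carry_out", "body": {
  "series": [
    {"ax": 0, "ay": 0, "az": 0, "tx": 0, "ty": 0, "tz": -0.001, "claw": 0},
    {"ax": 0, "ay": 0, "az": 0, "tx": 0, "ty": 0, "tz": 0, "claw": 0}
  ]
}}

```text
clock: 24.2
ee_pos: [592.5, 110.3, 109.3]
orientation: [180.0, -0.0, -1.9]
contact_force: [-2.5, -0.1, 6.4]
grip_width: 0.1
```

Emit:
{"method": "carry_out", "body": {
  "series": [
    {"ax": 0, "ay": 0, "az": 0, "tx": 0, "ty": 0, "tz": -0.001, "claw": 0},
    {"ax": 0, "ay": 0, "az": 0, "tx": 0, "ty": 0, "tz": 0, "claw": 0}
  ]
}}

```text
clock: 24.37
ee_pos: [592.5, 110.4, 109.1]
orientation: [180.0, -0.0, -1.9]
contact_force: [-4.2, -0.6, 10.9]
grip_width: -0.2
```

The contact height and force curve match the first press (109.3 mm at about 7 N). The lever was therefore already at its stop and hasn't sprung back; the creep is arm compliance. I'll retreat and hand in.

Emit:
{"method": "carry_out", "body": {
  "series": [
    {"ax": 0, "ay": 0, "az": 0, "tx": -0.0005, "ty": 0, "tz": 0.002, "claw": 0},
    {"ax": 0, "ay": 0, "az": 0, "tx": 0, "ty": 0, "tz": 0.004, "claw": 0},
    {"ax": 0, "ay": 0, "az": 0, "tx": 0, "ty": 0, "tz": 0.02, "claw": 0},
    {"ax": 0, "ay": 0, "az": 0, "tx": 0, "ty": 0, "tz": 0.03, "claw": 0},
    {"ax": 0, "ay": 0, "az": 0, "tx": 0, "ty": 0, "tz": 0.03, "claw": 0},
    {"ax": 0, "ay": 0, "az": 0, "tx": 0, "ty": 0, "tz": 0.03, "claw": 0},
    {"ax": 0, "ay": 0, "az": 0, "tx": 0, "ty": 0, "tz": 0.03, "claw": 0},
    {"ax": 0, "ay": 0, "az": 0, "tx": 0, "ty": -0.01, "tz": 0.02, "claw": 0},
    {"ax": 0, "ay": 0, "az": 0, "tx": -0.01, "ty": -0.035, "tz": 0, "claw": 0},
    {"ax": 0, "ay": 0, "az": 0, "tx": -0.01, "ty": -0.035, "tz": 0, "claw": 0},
    {"ax": 0, "ay": 0, "az": 0, "tx": -0.01, "ty": -0.035, "tz": 0, "claw": 0},
    {"ax": 0, "ay": 0, "az": 0, "tx": -0.01, "ty": -0.035, "tz": 0, "claw": 0},
    {"ax": 0, "ay": 0, "az": 0, "tx": -0.01, "ty": -0.035, "tz": 0, "claw": 0},
    {"ax": 0, "ay": 0, "az": 0, "tx": -0.01, "ty": -0.035, "tz": 0, "claw": 0},
    {"ax": 0, "ay": 0, "az": 0, "tx": -0.01, "ty": -0.035, "tz": 0, "claw": 0},
    {"ax": 0, "ay": 0, "az": 0, "tx": -0.01, "ty": -0.035, "tz": 0, "claw": 0},
    {"ax": 0, "ay": 0, "az": 0, "tx": -0.01, "ty": -0.035, "tz": 0, "claw": 0},
    {"ax": 0, "ay": 0, "az": 0, "tx": -0.01, "ty": -0.035, "tz": 0, "claw": 0},
    {"ax": 0, "ay": 0, "az": 0, "tx": 0, "ty": 0, "tz": 0, "claw": 0},
    {"ax": 0, "ay": 0, "az": 0, "tx": 0, "ty": 0, "tz": 0, "claw": 0}
  ]
}}

```text
clock: 26.03
ee_pos: [490.6, -252.6, 272.9]
orientation: [-180.0, 0.0, -2.2]
contact_force: [1.0, 1.4, 0.1]
grip_width: -0.0
```

```bash
python3 q.py q9 2>&1 | tail -5; python3 - <<'E'
from h import *
p,d=eyes.grab_frame("top"); cv2.imwrite("pics/t9.png",rect(cam("top"),p,420,650,40,170,76))
E
```

```text
weights=wgt)
    slices_having_nans = np.isnan(arr[-1, ...])
                                  ~~~^^^^^^^^^
IndexError: index -1 is out of bounds for axis 0 with size 0
```

View pics/q9_full.png

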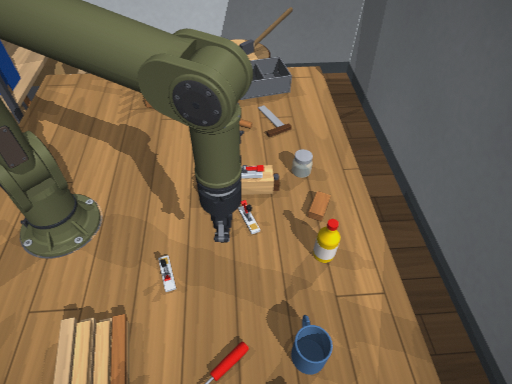

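View pics/t9.png

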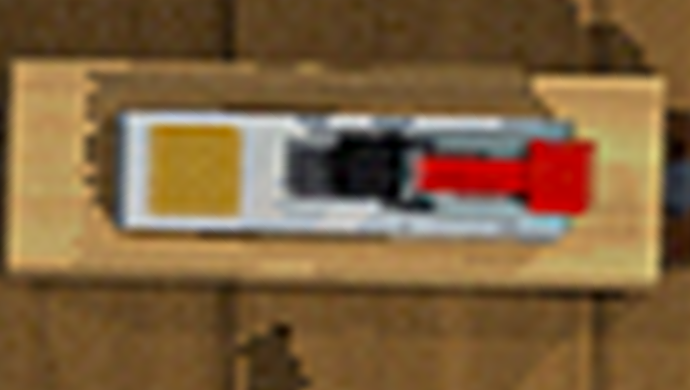

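The gauge is centred along the beam with its lever level, and the other things are where they were. Handing in.

```bash
python3 -c "
from plant import job,status
print(job.close_job(), status.sense()['clock'])"
```

```text
the job is handed in; nothing more can be done
the job is handed in; nothing more can be done
```

The depth gauge is standing on the beam over the mortise, with the probe on the bottom and the lock lever fully down. I handed the job in at about 26 s; no verdict is reported.

**What I did:**
- I picked the largest of the three gauges, lifted it by its head and set it along the beam.
- I pushed the probe down until it stopped, at about 8 N and 23.3 mm of travel. That puts the mortise at about 22.3 mm deep, which matches the depth image.
- After letting go, I tapped the head with closed fingers, and it was still hard on the bottom.
- I pressed the lever to its stop at about 31 N, then pressed it again lightly. The second press met it at the same height, so it had not sprung back.

**Last checks:**
- **Placement:** the final top picture shows the bridge centred and aligned on the beam. While placing it I measured it within about 1.5 mm of the mortise's centre.
- **Head height:** the head measured the same before and after locking, within the camera noise.
- **Other things:** I saw nothing moved in the pictures after locking.

**What disagreed or failed:**
- The two cameras differ by about 3 mm in x.
- The lever's measured slope varied from −0.02 to +0.03, which I took as noise around level.
- During the first press the tool crept about 1 mm between 8 and 30 N. I put that down to the arm flexing, since the second press followed the same curve up to about 11 N.
- The last side-view measurement failed because the arm hid the lever. The last side-view lever reading is from after locking but before the second press.

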